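# Show two pitch dops to the inspection camera in their carrier

## Task

Stand the two pitch dops (the round wooden blocks with black pitch on top) upright in the two round pockets of the blue carrier, one in each, while the carrier stands on the desk. Then lift the carrier by its black handle and hold it level in the air in front of the inspection camera, its middle 15 cm straight out from the lens, the dops at the height of the lens, side by side across the line of sight. Finish while still holding it there, quite still; do not touch the camera or its stand, and leave everything else on the desk where it is.

Things in the scene. Friction and masses are not known exactly. Their poses are not given: they have to be found in the camera images.
- carrier: Loose blue metal plate, 66 mm (its x) by 182 mm (its y) by 14 mm thick, 0.25 kg, with a round pocket of 55 mm diameter, 10 mm deep, near each end and an arched handle between them; 68 mm high over all. Origin: centre of the underside; z up. Its long side (y) runs roughly left to right on the desk, turned by up to 0.5 rad.
- pocket_left (a point): Centre of the floor of the carrier's pocket at its +y end: 58 mm from the carrier's centre, 4 mm above its underside (pocket mouth at 14 mm). A lamp shade and a wooden frame hang over the desk farther left (y over 0.15 m, from 0.44 m above the desk up): swing in from the left with the arm drawn in.
- pocket_right (a point): Centre of the floor of the pocket at the carrier's -y end: 58 mm from the centre, 4 mm above the underside.
- carrier_handle (a point): Centre of the carrier's black handle bar, 58 mm above the underside: a bar 12 mm thick (carrier x), 34 mm long (carrier y), 20 mm high (48 to 68 mm above the underside), on two thin steel posts. Pinch it across its 12 mm. The balance point of the loaded carrier lies below it, within 10 mm along carrier y.
- carrier_middle (a point): The point midway between the two dops in the loaded carrier: on the carrier's centre, 25 mm above its underside (33 mm below carrier_handle). This is what must come to view_point.
- dop_large: Loose pitch dop: round wooden block with black pitch on top, wood 47 mm in diameter, 52 mm at its widest, 36 mm high, 0.07 kg. Stands upright on the desk; origin: centre of the underside, z up. Grasp the wood from above across its diameter. Fits either pocket with 3 to 4 mm of play all round.
- dop_small: Loose pitch dop like the other but smaller: wood 43 mm in diameter, 48 mm at its widest, 34 mm high, 0.07 kg. Origin: centre of the underside, z up. Fits either pocket.
- camera_stand: Fixed stand of the inspection camera: dark round foot of 90 mm diameter with a steel column 300 mm high behind the work. Origin: on the desk straight below the viewing point, 225 mm in front of the column's axis; z up, x towards the column. The camera looks along its -x (towards the robot, turned by up to 0.25 rad). The white camera head, 46 mm wide and high, with a black lens, is clamped on the column.
- head_height (a joint): Where the camera head is clamped on the column (m): the lens axis is 0.20 m plus this value above the desk (-0.03 to +0.03). Leave it alone.
- lens (a point): Centre of the front of the lens, 75 mm in front of the column's axis. Same axes as camera_stand: the lens looks along -x.
- view_point (a point): Point in the air 150 mm straight out from the lens, at its height; axes as camera_stand (x points at the lens, y across the line of sight, z up).
- grey_tin: Bystander: loose round grey tin, 54 mm in diameter, 19 mm high. Origin: centre of the underside.
- black_marker: Bystander: loose black marker pen with a white cap, lying flat, 118 mm long (its y). Origin: centre of the underside.
- offcut: Bystander: loose wooden block, 50 x 58 x 26 mm. Origin: centre of the underside.
- jar: Bystander: loose square milky jar with a blue cap, 46 x 45 x 64 mm. Origin: centre of the underside.
Mind the look-alikes: they are no part of the job. Leave any orange or yellow look-alike of the dop_small alone. Leave any pink look-alike of the dop_large alone.

How it is judged:
On the way:
1. both dops stand in the carrier's pockets, one in each, the carrier standing on the desk (((horizontal distance between dop_large and pocket_left below 0.009 m and distance between dop_large and pocket_left below 0.01 m and angle between the z axis of each of dop_large, dop_small and the z axis of carrier, either way round below 0.12 rad and horizontal distance between dop_small and pocket_right below 0.009 m and distance between dop_small and pocket_right below 0.01 m) or (horizontal distance between dop_large and pocket_right below 0.009 m and distance between dop_large and pocket_right below 0.01 m and angle between the z axis of each of dop_large, dop_small and the z axis of carrier, either way round below 0.12 rad and horizontal distance between dop_small and pocket_left below 0.009 m and distance between dop_small and pocket_left below 0.01 m)) and height (world z) of carrier below 0.008 m and angle between carrier's own z axis and vertical below 0.06 rad), for 0.2 s.
At the end, for the whole second after the job is handed in: Still held in the air, at rest, one dop seated in each pocket; carrier middle within 25 mm along the line of sight and 20 mm sideways and in height of the point 150 mm out from the lens; level within 0.12 rad, long side across the line of sight within 0.17 rad (((horizontal distance between dop_large and pocket_left below 0.009 m and distance between dop_large and pocket_left below 0.01 m and angle between the z axis of each of dop_large, dop_small and the z axis of carrier, either way round below 0.12 rad and horizontal distance between dop_small and pocket_right below 0.009 m and distance between dop_small and pocket_right below 0.01 m) or (horizontal distance between dop_large and pocket_right below 0.009 m and distance between dop_large and pocket_right below 0.01 m and angle between the z axis of each of dop_large, dop_small and the z axis of carrier, either way round below 0.12 rad and horizontal distance between dop_small and pocket_left below 0.009 m and distance between dop_small and pocket_left below 0.01 m)) and x of carrier_middle in the frame of view_point between -0.025 and 0.025 m and y of carrier_middle in the frame of view_point between -0.02 and 0.02 m and z of carrier_middle in the frame of view_point between -0.02 and 0.02 m and angle between carrier's own z axis and vertical below 0.12 rad and angle between the y axis of carrier and the y axis of camera_stand, either way round below 0.17 rad and contact force between the fingers and carrier above 1 N and linear speed of carrier below 0.02 m/s and angular speed of carrier below 0.15 rad/s); the arm keeps its last pose, push and grip.
It fails at once if the camera or its stand is touched (contact force between camera_stand and anything else above 0.5 N).
It fails at once if a bystander (tin, marker, wooden block, jar) is moved by more than 30 mm (distance of any of grey_tin, black_marker, offcut, jar from where it was at the start of the episode above 0.03 m).
It also fails if it takes over 64 s, if anything falls off the work surface, if the arm or the gripper's body presses on something with over 40 N, if the wrist force passes 120 N, or if a joint passes its speed limit or range.

## Robot

A 6-joint arm with a two-finger parallel gripper is mounted at the origin on a cart in front of the work surface, level with it; the furniture and walls round the work are solid. World frame = base frame: x ahead of the robot, y to its left, z up, the work surface at z = 0. Lengths are in m, angles in rad, forces in N, time in s.
With the tool pointing down it reaches from about 0.4 to 0.925 m from the base axis. Payload 3.4 kg.
Tool frame: the origin (TCP) lies on the centre line of the jaws, within the pads' length; the fingertips stand 11 mm ahead of it and the grasp point (between the pads) lies 8 mm behind it; z points along the fingers, y is the direction in which the jaws open and shut (so a half turn about z gives the same grasp; the last joint's range is limited). The gripper opens to 85 mm and grips with 20 to 120 N. Pads are 22 mm wide; open, the fingers measure 114 mm over their backs; the gripper's body (76 mm by 85 mm) begins 54 mm behind the grasp point. The pads swing forward as they close: fully open they stand 13 mm farther back than shut.
Start: joints at [1.157, 0.307, 1.506, -0, 1.328, -0.073], TCP at [0.192, 0.542, 0.216] pointing down, gripper open.
Joint ranges: [-3.12, 3.12], [-1.05, 2.28], [0.14, 2.33], [-1.42, 4.57], [0.1, 2.73], [-2.68, 2.68]. Speed limits (rad/s): [2.57, 2.57, 3.14, 3.14, 3.14, 3.14].

## Interface

Orientations are given as [roll, pitch, yaw] about the fixed x, y, z axes, in that order (R = Rz(yaw) Ry(pitch) Rx(roll)).
In Python, from rig import get_obs, viewer, job gives the robot as it stands.
- The arm moves only by the tool drive_tool, never from a script. Its argument "motion" is a list of rows, each a list of 7 numbers: the opening, from 0 (shut) to 1 (fully open), then the shift along the world's x, y, z in m, then the turn, a rotation vector about the world's x, y, z in rad. A call has exactly 10 rows; each row shifts and turns the pose as measured when the row begins; what a row does not reach is not made up. A row lasts 1/8 s, in which the tool goes at most 62.5 mm and 10.7 degrees, less where a joint would pass 70% of its speed; a pose out of reach is approached as far as the arm can. A call with a gripper value outside its range is refused whole. The fingers move at their own pace and stop on an object; the grip force is fixed at half the most. Time passes only in rows, so rows that do not move let the fingers close, or fill a call up. It gives the time, the measured TCP pose, the force and the opening at its end, in the units of the state.
- get_obs(): the state, without advancing time (a new reading comes with each control period).
- viewer.get_image(name): name is "scene" or "top"; returns a dict with "color" (384x512x3 uint8, red, green, blue), "fx", "fy", "cx", "cy" (pixels), "cam_to_world" (4x4, takes a point from camera to world coordinates). Camera axes: x right, y down, z forward; pixel columns grow to the right and rows downward; lengths in m; the calibration is good to about 2 mm. A picture is of the moment at which its call begins. There is no depth.
- job.close_job(): hands the job in, once; it reports no verdict.
The state is a dict: "time": time; "qpos": joint angles; "dq": joint speeds; "joint_efforts": joint torques, N m; "tcp_pos": TCP position; "orientation": TCP orientation; "ft_force": force on the tool from outside, world axes, zero at the start; "ft_torque": the same for the moment, N m; "opening": finger opening in m.
Only numpy, scipy, OpenCV 4.12 (cv2) and the standard library are available. Lean on these libraries where they do the work, as an engineer would, in place of code of your own. Each camera call takes 0.05 s, during which the arm holds its last target.

## Working session

There is one attempt and no reset: what is moved stays moved. The work goes in short steps, Python scripts to look and compute and a tool call to move; the robot and the scene stay as the last step left them, time stands still between calls to the robot, and variables do not carry over. Pictures are saved under pics/ and viewed, and the job is handed in when it is done.

Besides the shell and the picture viewer there is one more tool, called after "Call:" as name(argument=value, ...), one argument or row to a line, values as JSON. drive_tool: Moves the arm, as the interface text tells. Its arguments: {"type":"object","properties":{"motion":{"type":"array","items":{"type":"array","items":{"type":"number"}}}},"required":["motion"]}

```bash
mkdir -p pics; cat > h.py <<'E'
import numpy as np, cv2
from rig import get_obs, viewer, job
def grab(name,fn):
    d=viewer.get_image(name); np.savez('pics/'+fn+'.npz',**{k:np.array(v) for k,v in d.items()})
    cv2.imwrite('pics/'+fn+'.png',d['color'][:,:,::-1]); return d
def crop(fn,x0,y0,x1,y1,s,out):
    im=cv2.imread('pics/'+fn+'.png')[y0:y1,x0:x1]; cv2.imwrite('pics/'+out+'.png',cv2.resize(im,None,fx=s,fy=s,interpolation=cv2.INTER_CUBIC))
def ray(fn,u,v,z):
    d=np.load('pics/'+fn+'.npz'); T=d['cam_to_world']; r=T[:3,:3]@np.array([(u-d['cx'])/d['fx'],(v-d['cy'])/d['fy'],1]); o=T[:3,3]
    return o+r*(z-o[2])/r[2]
def proj(fn,p):
    d=np.load('pics/'+fn+'.npz'); T=d['cam_to_world']; c=T[:3,:3].T@(np.array(p)-T[:3,3]); return np.array([c[0]/c[2]*d['fx']+d['cx'],c[1]/c[2]*d['fy']+d['cy']])
E
python3 - <<'E'
from h import *
for n in('scene','top'):
    d=grab(n,n+'0'); print(d['cam_to_world'].round(3),d['fx'],d['cx'],d['cy'])
print(get_obs())
E
```

```text
[[-0.884 -0.281  0.374  0.276]
 [-0.468  0.536 -0.703  0.545]
 [-0.002 -0.796 -0.605  0.746]
 [ 0.     0.     0.     1.   ]] 402.7437905282428 252.14249906099056 189.67675328085062
[[-0.009 -0.982  0.19   0.471]
 [-0.999  0.003 -0.032 -0.123]
 [ 0.031 -0.191 -0.981  1.008]
 [ 0.     0.     0.     1.   ]] 376.96068939817104 250.73973189117325 194.13519405609742
{'time': 0.1, 'qpos': array([ 1.15649854e+00,  3.07527590e-01,  1.50754167e+00,  5.48084518e-06,
        1.32841526e+00, -7.35036885e-02]), 'dq': array([ 0.00234869, -0.00314626, -0.00148282,  0.00022165,  0.00116902,
        0.00114042]), 'joint_efforts': array([ 3.08313111e-05, -4.58522058e+01, -2.52608299e+01,  9.74640511e-05,
        5.34812876e-03, -1.31851283e-05]), 'tcp_pos': array([0.19194244, 0.54131791, 0.21465676]), 'orientation': array([-3.13970629e+00, -1.44237455e-04,  2.80079710e+00]), 'ft_force': array([-0.44398198, -0.10820012, -0.36060013]), 'ft_torque': array([-0.02904541, -0.04494436, -0.02943574]), 'opening': 0.08500092631074149}
```

View pics/scene0.png

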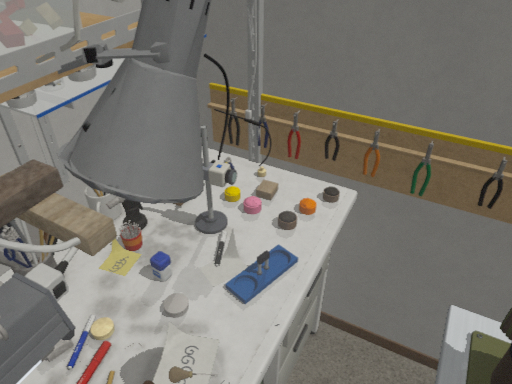

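View pics/top0.png

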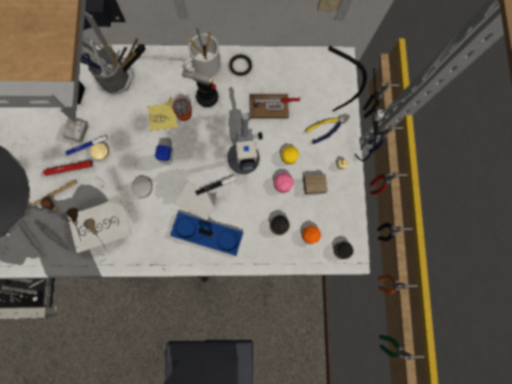

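```bash
python3 - <<'E'
from h import *
crop('top0',150,80,370,290,3.5,'t0c'); crop('top0',160,200,360,265,4,'t0d')
crop('scene0',180,140,380,310,4,'s0c')
E
```

```text
(no output)
```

View pics/t0c.png

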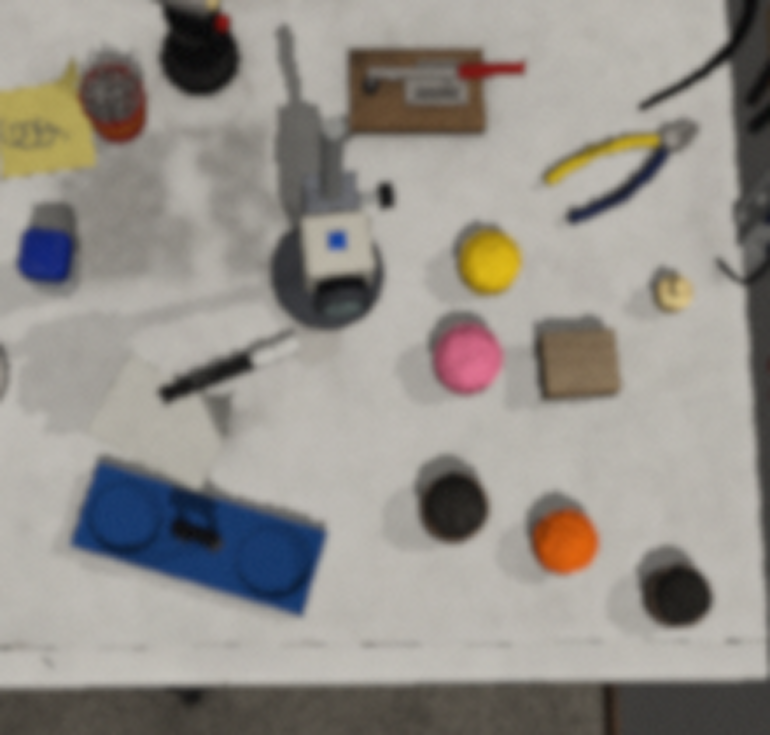

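View pics/t0d.png

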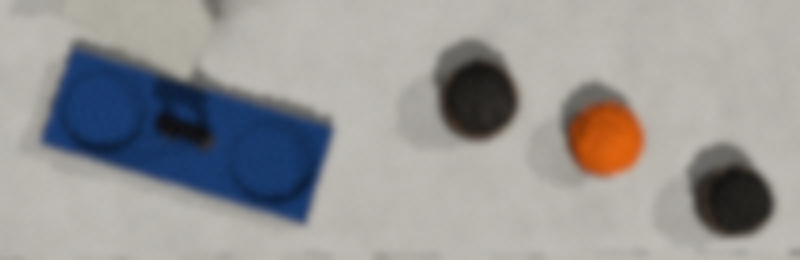

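View pics/s0c.png

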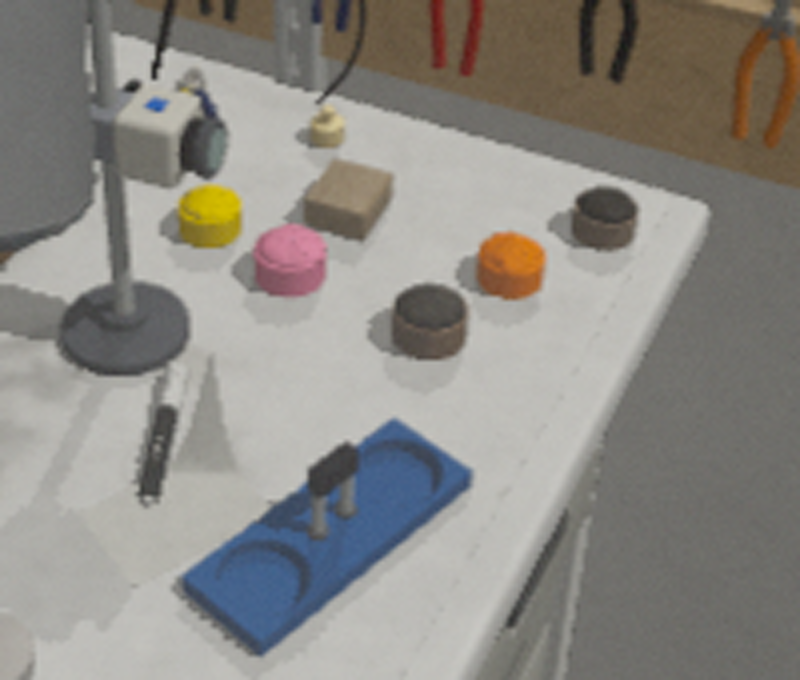

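```bash
cat >> h.py <<'E'
def tri(f1,p1,f2,p2):
    A=[];b=[];os=[];
    for f,p in((f1,p1),(f2,p2)):
        d=np.load('pics/'+f+'.npz');T=d['cam_to_world'];r=T[:3,:3]@np.array([(p[0]-d['cx'])/d['fx'],(p[1]-d['cy'])/d['fy'],1]);r/=np.linalg.norm(r);P=np.eye(3)-np.outer(r,r);A.append(P);b.append(P@T[:3,3]);os.append((T[:3,3],r))
    x=np.linalg.solve(A[0]+A[1],b[0]+b[1]); return x,[np.linalg.norm((np.eye(3)-np.outer(r,r))@(x-o)) for o,r in os]
E
python3 - <<'E'
from h import *
T=lambda x,y:(150+x/3.5-.36,80+y/3.5-.36)
D=lambda x,y:(160+x/4-.375,200+y/4-.375)
S=lambda x,y:(180+x/4-.375,140+y/4-.375)
pr=lambda n,x:print(n,np.round(x,4))
pr('large',ray('top0',*D(479,99),.036));pr('large s',ray('scene0',*S(431,303),.036))
pr('small',ray('top0',*D(735,200),.034));pr('small s',ray('scene0',*S(607,203),.034))
ct=[ray('top0',*D(*p),.014) for p in((76,42),(333,125),(307,222),(43,143))]
cs=[ray('scene0',*S(*p),.014) for p in((185,577),(262,642),(470,473),(395,420))]
for n,c in(('ct',ct),('cs',cs)):
    c=np.array(c);pr(n,c);pr('mean',c.mean(0))
c=np.array(ct);pr('long',c[0]+c[3]-c[1]-c[2]); 
pr('pocketL',ray('top0',*D(103,108),.014));pr('pocketR',ray('top0',*D(270,158),.014))
pr('pocketLs',ray('scene0',*S(265,582),.014));pr('pocketRs',ray('scene0',*S(395,478),.014))
pr('handle',ray('top0',*D(184,130),.068));pr('handle s',ray('scene0',*S(334,463),.068))
for nm,a,b in(('lens',(342,300),(208,147)),('blue',(337,240),(157,104))):
    x,e=tri('top0',T(*a),'scene0',S(*b));pr(nm,x);pr('err',e)
pr('foot',ray('top0',*T(327,272),.01)); pr('foot s',ray('scene0',*S(125,325),.012))
pr('tin',ray('top0',141,187,.019));pr('jar',ray('top0',163,153,.064));pr('mk',ray('top0',*T(165,395),.01));pr('mk',ray('top0',*T(295,343),.01))
E
```

```text
large [ 0.5796 -0.2285  0.036 ]
large s [ 0.5773 -0.223   0.036 ]
small [ 0.5135 -0.3928  0.034 ]
small s [ 0.5099 -0.3867  0.034 ]
ct [[ 0.6215  0.0359  0.014 ]
 [ 0.5654 -0.134   0.014 ]
 [ 0.5024 -0.1168  0.014 ]
 [ 0.5549  0.0556  0.014 ]]
mean [ 0.5611 -0.0398  0.014 ]
cs [[ 0.6142  0.0389  0.014 ]
 [ 0.5533  0.0581  0.014 ]
 [ 0.5008 -0.1121  0.014 ]
 [ 0.5608 -0.1321  0.014 ]]
mean [ 0.5573 -0.0368  0.014 ]
long [ 0.1085  0.3423 -0.    ]
pocketL [0.5776 0.0171 0.014 ]
pocketR [ 0.5441 -0.0926  0.014 ]
pocketLs [0.5718 0.0206 0.014 ]
pocketRs [ 0.5398 -0.0869  0.014 ]
handle [ 0.5578 -0.0409  0.068 ]
handle s [ 0.5561 -0.0345  0.068 ]
lens [ 0.6996 -0.1435  0.1743]
err [0.0005 0.0005]
blue [ 0.7328 -0.1401  0.1977]
err [0.0006 0.0006]
foot [ 0.7678 -0.1357  0.01  ]
foot s [ 0.7634 -0.1306  0.012 ]
tin [0.6833 0.1363 0.019 ]
jar [0.7635 0.0722 0.064 ]
mk [ 0.6698 -0.0107  0.01  ]
mk [ 0.7106 -0.1105  0.01  ]
```

```bash
python3 - <<'E'
from h import *
crop('top0',215,80,275,180,7,'t0e');crop('scene0',180,130,260,240,6,'s0e')
E
```

```text
(no output)
```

View pics/t0e.png

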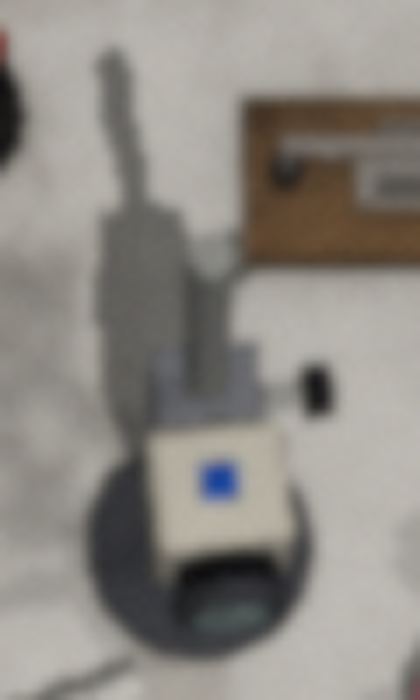

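View pics/s0e.png

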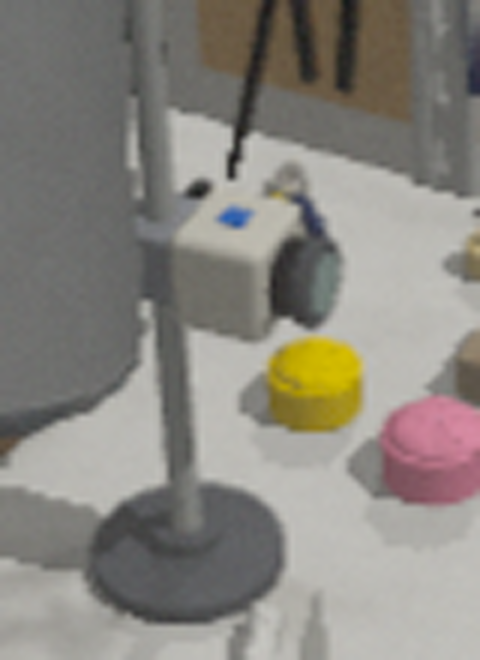

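```bash
python3 - <<'E'
from h import *
T=lambda x,y:(215+x/7-.43,80+y/7-.43)
S=lambda x,y:(180+x/6-.42,130+y/6-.42)
for n,F,f,P in(('t',T,'top0',((150,430),(282,428),(297,547),(158,558))),('s',S,'scene0',((228,180),(172,238),(255,260),(304,203)))):
    c=np.array([ray(f,*F(*p),.198)[:2] for p in P]);print(n,c.round(4),c.mean(0))
    # t order: back-left,back-right,front-right,front-left
    if n=='t': v=(c[2]+c[3]-c[0]-c[1]);w=c[1]+c[2]-c[0]-c[3]
    else: v=(c[2]+c[3]-c[0]-c[1]);w=c[0]+c[3]-c[1]-c[2]
    print(v,np.arctan2(-v[1],-v[0]),w,np.arctan2(w[0],-w[1]))
# column top at z=.3 and foot
print(ray('top0',*T(213,255),.30),ray('top0',*T(200,548),.01),ray('scene0',*S(188,548),.012))
x,e=tri('top0',T(226,608),'scene0',S(322,284));print(x,e)
E
```

```text
t [[ 0.7502 -0.1176]
 [ 0.7509 -0.1601]
 [ 0.7111 -0.1644]
 [ 0.7075 -0.1201]] [ 0.72992366 -0.14056942]
[-0.08241875 -0.00680356] 0.08236190371221784 [ 0.00435797 -0.08678168] 0.05017551719526749
s [[ 0.749  -0.1613]
 [ 0.7464 -0.1144]
 [ 0.7088 -0.1167]
 [ 0.7123 -0.1611]] [ 0.72910833 -0.1383625 ]
[-0.07438512 -0.00202626] 0.0272334110807883 [ 0.00613717 -0.09126369] 0.06714543800551635
[ 0.76725962 -0.13637358  0.3       ] [ 0.76641822 -0.13586528  0.01      ] [ 0.76322631 -0.13052168  0.012     ]
[ 0.69577718 -0.14272481  0.17473334] [np.float64(0.0016295882125127784), np.float64(0.0016295882125125986)]
```

Candidates in the top image: wood with black pitch at (280,225), the larger, and at (344,250), the smaller. Look-alikes are orange (311,234), yellow (290,155) and pink (284,182), which I'll leave alone. The close crops show brown wood with a black top on both chosen dops, so I'm swinging in with the arm drawn in.

Call:
drive_tool(
  motion=[
    [1,0.023,-0.044,0,0,0,-0.1],
    [1,0.023,-0.044,0,0,0,-0.1],
    [1,0.023,-0.044,0,0,0,-0.1],
    [1,0.023,-0.044,0,0,0,-0.1],
    [1,0.023,-0.044,0,0,0,-0.1],
    [1,0.023,-0.044,0,0,0,-0.1],
    [1,0.023,-0.044,0,0,0,-0.1],
    [1,0.023,-0.044,0,0,0,-0.1],
    [1,0.023,-0.044,0,0,0,-0.1],
    [1,0.023,-0.044,0,0,0,-0.1],
  ],
)

```text
time: 1.35
tcp_pos: [0.4239, 0.0896, 0.2114]
orientation: [-3.137, -0.0, 1.776]
ft_force: [0.6, 0.3, -0.0]
opening: 0.0853
```

Call:
drive_tool(
  motion=[
    [0.9,0.0172,-0.035,0,0,0,-0.057],
    [0.9,0.0172,-0.035,0,0,0,-0.057],
    [0.9,0.0172,-0.035,0,0,0,-0.057],
    [0.9,0.0172,-0.035,0,0,0,-0.057],
    [0.9,0.0172,-0.035,0,0,0,-0.057],
    [0.9,0.0172,-0.035,0,0,0,-0.057],
    [0.9,0.0172,-0.035,-0.02,0,0,-0.057],
    [0.9,0.0172,-0.035,-0.03,0,0,-0.057],
    [0.9,0.0172,-0.035,-0.04,0,0,-0.057],
    [0.9,0,0,0,0,0,0],
  ],
)

```text
time: 2.6
tcp_pos: [0.5821, -0.24, 0.1152]
orientation: [-3.134, -0.001, 1.239]
ft_force: [0.1, 1.0, 0.2]
opening: 0.0769
```

```bash
python3 - <<'E'
from h import *
grab('scene','s1');grab('top','t1')
crop('s1',220,140,380,270,5,'s1c');crop('t1',230,180,360,280,6,'t1c');o=get_obs();print(o['tcp_pos'],o['orientation'])
E
```

```text
[ 0.58292653 -0.23837986  0.11869032] [-3.13790139e+00 -1.44061086e-03  1.24078455e+00]
```

View pics/s1c.png

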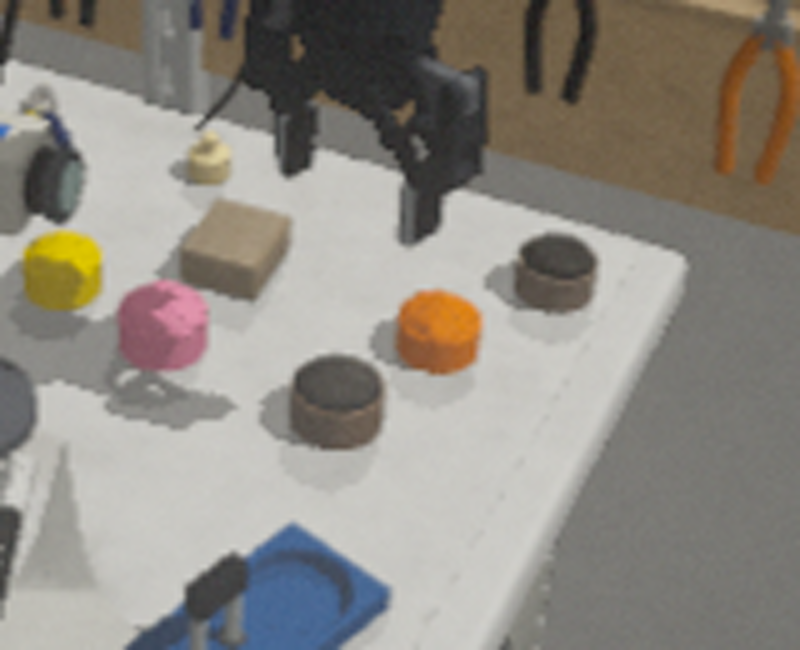

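View pics/t1c.png

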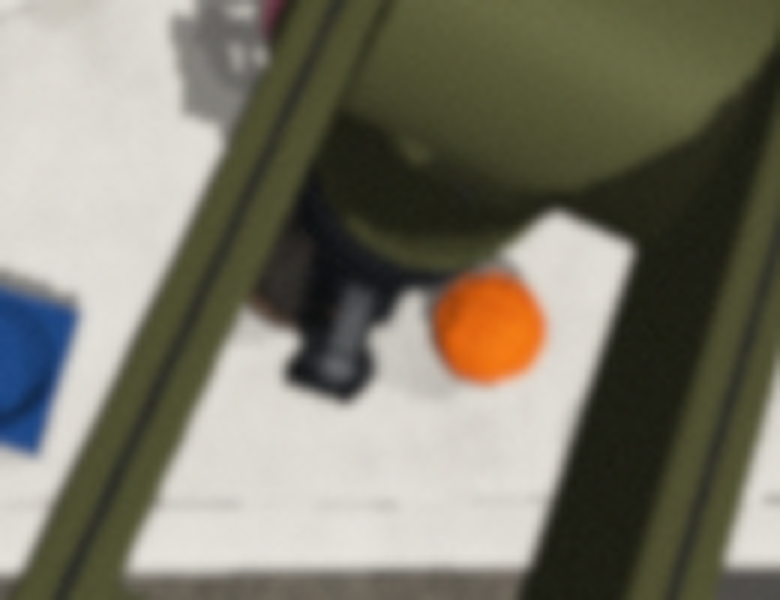

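```bash
python3 - <<'E'
from h import *
o=get_obs();p=o['tcp_pos'];a=o['orientation'][2]-np.pi/2;y=np.array([np.cos(a),np.sin(a),0]);x=np.array([-y[1],y[0],0])
for b in(.011,.005,0):
  for s in(1,-1):
    for e in(.0385,.055):
        print(b,s,e,[((proj('s1',p+s*y*e+x*w-[0,0,b])-[220,140]+.4)*5).round(0).tolist() for w in(-.011,.011)])
S=lambda x,y:(220+x/5-.4,140+y/5-.4)
print(ray('s1',*S(338,383),.036),ray('s1',*S(337,445),0))
print(proj('s1',[.5785,-.226,0]))
E
```

```text
0.011 1 0.0385 [[309.0, 214.0], [280.0, 231.0]]
0.011 1 0.055 [[287.0, 201.0], [258.0, 218.0]]
0.011 -1 0.0385 [[418.0, 279.0], [389.0, 297.0]]
0.011 -1 0.055 [[442.0, 293.0], [414.0, 312.0]]
0.005 1 0.0385 [[309.0, 205.0], [281.0, 222.0]]
0.005 1 0.055 [[287.0, 192.0], [258.0, 209.0]]
0.005 -1 0.0385 [[419.0, 270.0], [390.0, 288.0]]
0.005 -1 0.055 [[443.0, 284.0], [415.0, 303.0]]
0 1 0.0385 [[310.0, 198.0], [281.0, 215.0]]
0 1 0.055 [[287.0, 185.0], [259.0, 201.0]]
0 -1 0.0385 [[419.0, 262.0], [391.0, 280.0]]
0 -1 0.055 [[444.0, 276.0], [415.0, 295.0]]
[ 0.5763917 -0.2197362  0.036    ] [ 0.57128214 -0.21133289  0.        ]
[286.76676729 224.5462348 ]
```

```bash
python3 - <<'E'
from h import *
o=get_obs();p=o['tcp_pos'];a=o['orientation'][2]-np.pi/2;y=np.array([np.cos(a),np.sin(a),0]);x=np.array([-y[1],y[0],0])
S=lambda x,y:(220+x/5-.4,140+y/5-.4)
T=lambda x,y:(230+x/6-.4,180+y/6-.4)
print(p,p-y*.0385,p-y*.057)
for q in(.0385,.057):
  for b in (.011,0,-.02,-.04): print(q,b,[((proj('t1',p-y*q+x*w-[0,0,b])-[230,180]+.4)*6).round(0).tolist() for w in(-.011,.011)])
crop('s1',260,130,330,195,10,'s1d')
E
```

```text
[ 0.58292653 -0.23837986  0.11869032] [ 0.54650405 -0.22590378  0.11869032] [ 0.52900233 -0.21990877  0.11869032]
0.0385 0.011 [[339.0, 340.0], [287.0, 323.0]]
0.0385 0 [[343.0, 338.0], [290.0, 320.0]]
0.0385 -0.02 [[349.0, 334.0], [295.0, 315.0]]
0.0385 -0.04 [[356.0, 329.0], [300.0, 311.0]]
0.057 0.011 [[325.0, 385.0], [273.0, 367.0]]
0.057 0 [[329.0, 383.0], [275.0, 365.0]]
0.057 -0.02 [[335.0, 380.0], [280.0, 361.0]]
0.057 -0.04 [[341.0, 376.0], [285.0, 357.0]]
```

View pics/s1d.png

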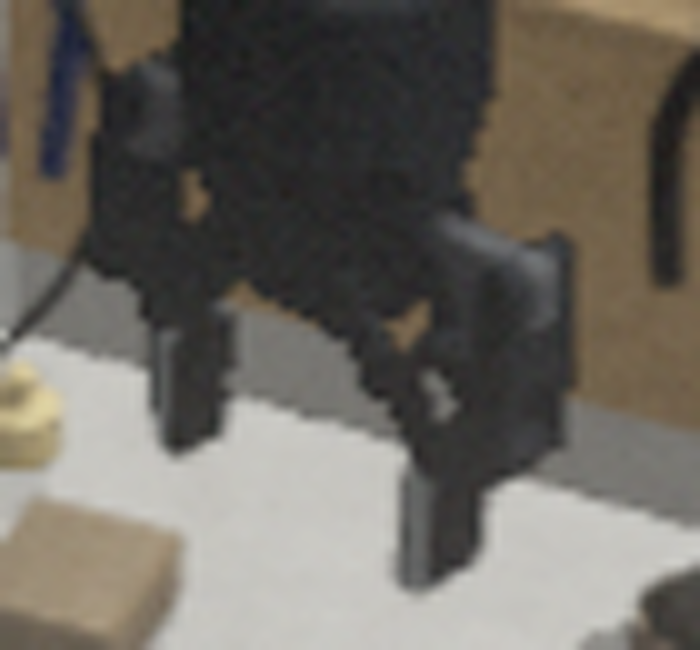

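```bash
python3 - <<'E'
from h import *
o=get_obs();print(o['tcp_pos'],o['orientation'],o['qpos'],o['dq'])
grab('scene','s2');grab('top','t2')
crop('s2',260,130,330,195,10,'s2d');crop('t2',230,180,360,280,6,'t2c');o=get_obs();print(o['tcp_pos'],o['orientation'],o['opening'])
E
```

```text
[ 0.58292653 -0.23837986  0.11869032] [-3.13790139e+00 -1.44061086e-03  1.24078455e+00] [-4.55838581e-01  4.64926365e-01  1.51050372e+00  1.04911773e-03
  1.17000564e+00 -1.26240625e-01] [ 0.01855204 -0.04061879 -0.0031607   0.00293984  0.00493605 -0.00127095]
[ 0.5836622  -0.23781879  0.12062934] [-3.14123064e+00 -1.02458882e-03  1.24205763e+00] 0.07716423245518363
```

View pics/s2d.png

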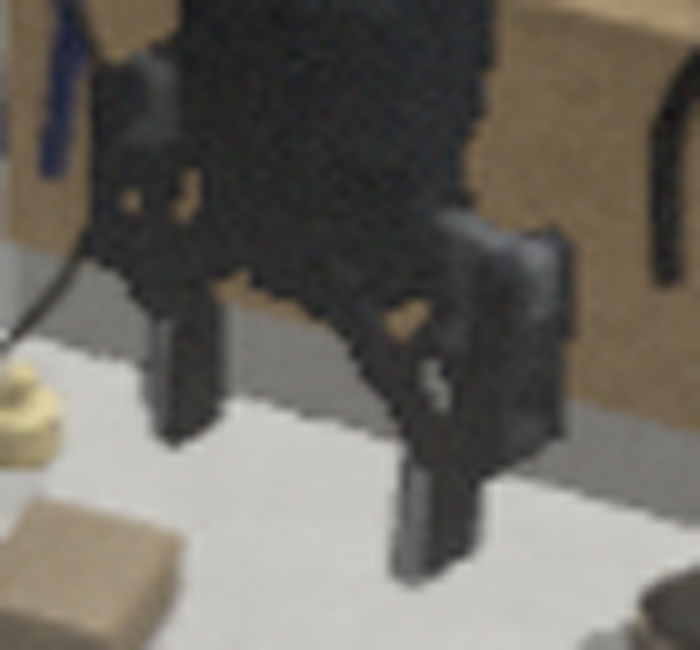

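View pics/t2c.png

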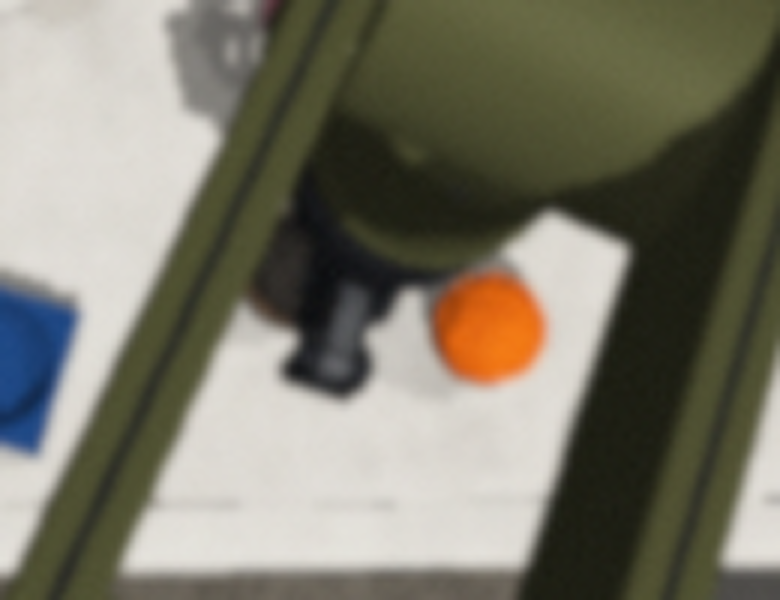

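Call:
drive_tool(
  motion=[
    [0.9,-0.002,0.004,-0.015,0,0,0],
    [0.9,-0.002,0.004,-0.02,0,0,0],
    [0.9,-0.001,0.004,-0.02,0,0,0],
    [0.9,0,0,0,0,0,0],
    [0.9,0,0,0,0,0,0],
    [0.9,0,0,0,0,0,0],
    [0.9,0,0,0,0,0,0],
    [0.9,0,0,0,0,0,0],
    [0.9,0,0,0,0,0,0],
    [0.9,0,0,0,0,0,0],
  ],
)

```text
time: 4.05
tcp_pos: [0.5804, -0.2219, 0.0711]
orientation: [3.13, -0.0, 1.248]
ft_force: [0.8, 0.3, 0.0]
opening: 0.077
```

```bash
cat > l.py <<'E'
import sys
from h import *
n=sys.argv[1]
o=get_obs();print(o['tcp_pos'].round(4),o['orientation'].round(3),o['ft_force'].round(1),o['opening'].round(4))
grab('scene','s'+n);grab('top','t'+n)
for k,a in enumerate(sys.argv[2:4]):
    v=[int(q) for q in a.split(',')]
    crop('st'[k]+n,*v[:4],v[4],'st'[k]+n+'c')
E
python3 l.py 3 250,150,340,250,6 240,180,340,280,5
```

```text
Traceback (most recent call last):
  File "l.py", line 4, in <module>
    o=get_obs();print(o['tcp_pos'].round(4),o['orientation'].round(3),o['ft_force'].round(1),o['opening'].round(4))
                                                                                             ^^^^^^^^^^^^^^^^^^
AttributeError: 'float' object has no attribute 'round'
```

```bash
sed -i "s/o\['opening'\].round(4)/o['opening']/" l.py
python3 l.py 3 250,150,340,250,6 240,180,340,280,5
```

```text
[ 0.5804 -0.2219  0.0711] [ 3.13  -0.     1.248] [0.8 0.3 0. ] 0.07701482763028747
```

View pics/s3c.png

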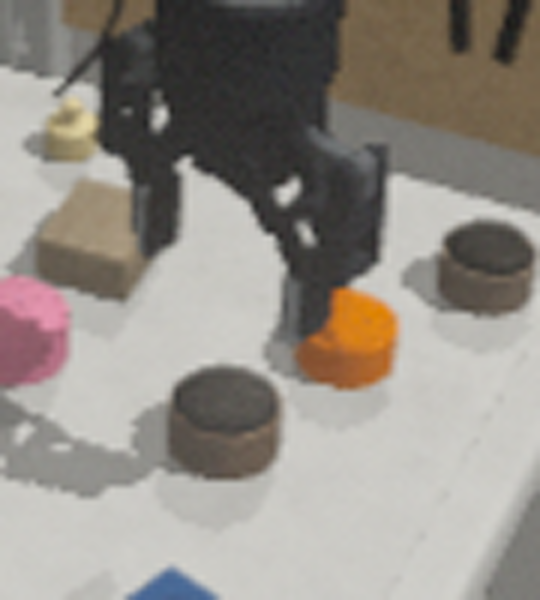

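View pics/t3c.png

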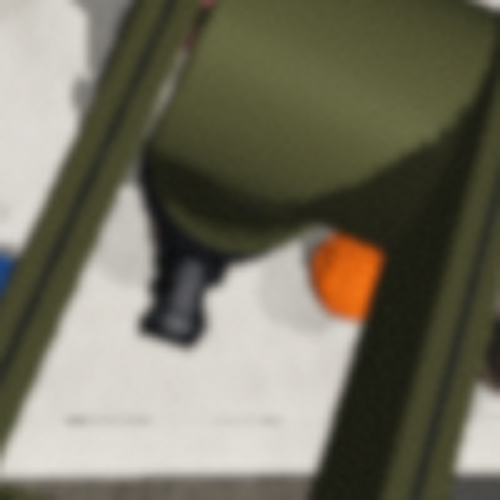

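```bash
python3 - <<'E'
from h import *
S=lambda x,y:(250+x/6-.4,150+y/6-.4)
T=lambda x,y:(240+x/5-.4,180+y/5-.4)
for z in(.06,.071,.08,.09): print(z,ray('s3',*S(230,295),z))
# right finger outer bottom corners in top: (142,330),(195,348)
y=np.array([np.cos(1.248-np.pi/2),np.sin(1.248-np.pi/2),0])
for z in(.07,.08,.09): print(z,ray('t3',*T(142,330),z),ray('t3',*T(195,348),z), (ray('t3',*T(142,330),z)+ray('t3',*T(195,348),z))/2+y*.053)
E
```

```text
0.06 [ 0.59394175 -0.2612381   0.06      ]
0.071 [ 0.58883905 -0.24830732  0.071     ]
0.08 [ 0.58466412 -0.23772759  0.08      ]
0.09 [ 0.58002531 -0.22597234  0.09      ]
0.07 [ 0.52330256 -0.19537851  0.07      ] [ 0.51427436 -0.22146979  0.07      ] [ 0.56905112 -0.22523679  0.07      ]
0.08 [ 0.52274689 -0.19460964  0.08      ] [ 0.51381493 -0.22042278  0.08      ] [ 0.56854357 -0.22432885  0.08      ]
0.09 [ 0.52219121 -0.19384076  0.09      ] [ 0.51335549 -0.21937577  0.09      ] [ 0.56803601 -0.22342091  0.09      ]
```

Call:
drive_tool(
  motion=[
    [0.9,0,0,-0.01,0,0,0],
    [0.9,0,0,-0.01,0,0,0],
    [0.9,0,0,-0.01,0,0,0],
    [0.9,0,0,0,0,0,0],
    [0.9,0,0,0,0,0,0],
    [0.9,0,0,0,0,0,0],
    [0.9,0,0,0,0,0,0],
    [0.9,0,0,0,0,0,0],
    [0.9,0,0,0,0,0,0],
    [0.9,0,0,0,0,0,0],
  ],
)

```text
time: 5.4
tcp_pos: [0.5803, -0.2218, 0.0387]
orientation: [3.13, -0.0, 1.248]
ft_force: [0.2, 0.5, -0.6]
opening: 0.0766
```

```bash
python3 l.py 4 250,150,340,250,6 240,180,340,280,5
```

```text
[ 0.5803 -0.2218  0.0387] [ 3.13  -0.     1.248] [ 0.2  0.5 -0.6] 0.0765830103769098
```

View pics/s4c.png

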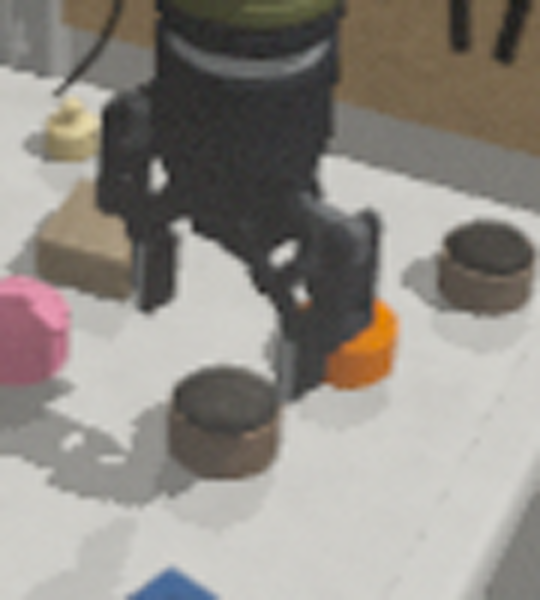

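View pics/t4c.png

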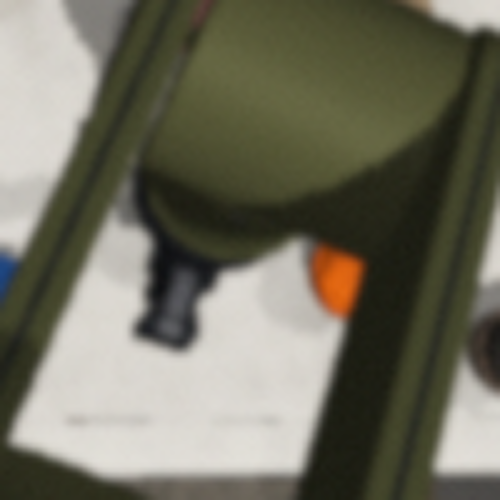

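Call:
drive_tool(
  motion=[
    [0.9,0,0,-0.006,0,0,0],
    [0.9,0,0,-0.006,0,0,0],
    [0.9,0,0,-0.006,0,0,0],
    [0.9,0,0,0,0,0,0],
    [0.9,0,0,0,0,0,0],
    [0.9,0,0,0,0,0,0],
    [0.9,0,0,0,0,0,0],
    [0.9,0,0,0,0,0,0],
    [0.9,0,0,0,0,0,0],
    [0.9,0,0,0,0,0,0],
  ],
)

```text
time: 6.75
tcp_pos: [0.5803, -0.2218, 0.0193]
orientation: [3.131, -0.0, 1.248]
ft_force: [0.1, 0.8, 0.0]
opening: 0.0769
```

```bash
python3 l.py 5 250,150,340,250,6 240,180,340,280,5
```

```text
[ 0.5803 -0.2218  0.0193] [ 3.131 -0.     1.248] [0.1 0.8 0. ] 0.07694597432284025
```

View pics/s5c.png

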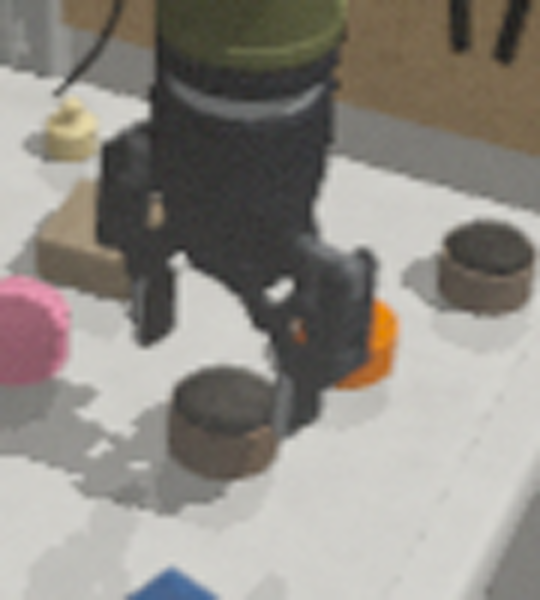

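```bash
python3 - <<'E'
from h import *
S=lambda x,y:(250+x/6-.4,150+y/6-.4)
for z in(.01,.02,.03,.04): print(z,*[ray('s5',*S(*q),z)[:2].round(4) for q in((150,343),(288,433),(219,388))])
print(ray('s5',*S(224,398),.036))
E
```

```text
0.01 [ 0.636  -0.2686] [ 0.5528 -0.2398] [ 0.5935 -0.2538]
0.02 [ 0.6311 -0.2575] [ 0.5491 -0.2291] [ 0.5892 -0.243 ]
0.03 [ 0.6262 -0.2465] [ 0.5453 -0.2184] [ 0.5848 -0.2321]
0.04 [ 0.6213 -0.2354] [ 0.5415 -0.2078] [ 0.5805 -0.2213]
[ 0.57746769 -0.22040047  0.036     ]
```

Call:
drive_tool(
  motion=[
    [0.9,0,0,-0.005,0,0,0],
    [0.9,0,0,-0.004,0,0,0],
    [0.9,0,0,-0.004,0,0,0],
    [0.9,0,0,0,0,0,0],
    [0.9,0,0,0,0,0,0],
    [0.9,0,0,0,0,0,0],
    [0.9,0,0,0,0,0,0],
    [0.9,0,0,0,0,0,0],
    [0.9,0,0,0,0,0,0],
    [0.9,0,0,0,0,0,0],
  ],
)

```text
time: 8.1
tcp_pos: [0.5803, -0.2218, 0.0053]
orientation: [3.131, -0.0, 1.248]
ft_force: [0.1, -0.5, -0.2]
opening: 0.0768
```

```bash
python3 l.py 6 250,150,340,250,6 240,180,340,280,5
```

```text
[ 0.5803 -0.2218  0.0053] [ 3.131 -0.     1.248] [ 0.1 -0.5 -0.2] 0.07684070161598967
```

View pics/s6c.png

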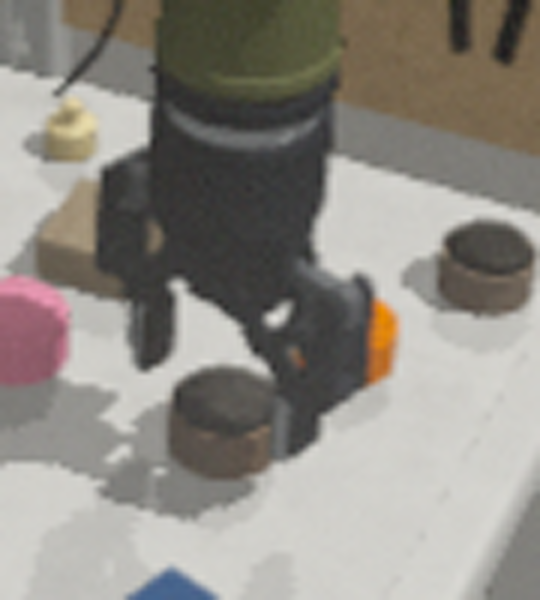

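Call:
drive_tool(
  motion=[
    [0.9,0,0,-0.004,0,0,0],
    [0.9,0,0,0,0,0,0],
    [0.3,0,0,0,0,0,0],
    [0.3,0,0,0,0,0,0],
    [0.3,0,0,0,0,0,0],
    [0.3,0,0,0,0,0,0],
    [0.3,0,0,0,0,0,0],
    [0.3,0,0,0,0,0,0],
    [0.3,0,0,0,0,0,0],
    [0.3,0,0,0,0,0,0],
  ],
)

```text
time: 9.45
tcp_pos: [0.5806, -0.2219, 0.0015]
orientation: [3.13, -0.0, 1.248]
ft_force: [-0.2, 0.4, 0.7]
opening: 0.0442
```

```bash
python3 l.py 7 250,150,340,250,6 240,180,340,280,5
```

```text
[ 0.5806 -0.2219  0.0015] [ 3.13  -0.     1.248] [-0.2  0.4  0.7] 0.04415361699075903
```

View pics/s7c.png

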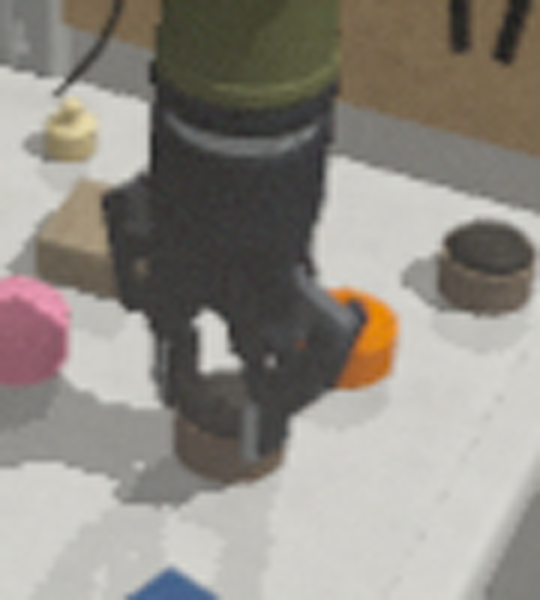

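```bash
python3 - <<'E'
from h import *
o=get_obs();p=o['tcp_pos'];a=o['orientation'][2]-np.pi/2;y=np.array([np.cos(a),np.sin(a),0]);x=np.array([-y[1],y[0],0])
P=lambda q:((proj('s7',q)-[250,150]+.4)*6).round(0).tolist()
for z in (.005,.012,.02,.04):
  for s in(1,-1):
    q=np.array([p[0],p[1],z])+s*y*.022
    print(z,s,[P(q+x*w) for w in(-.011,.011)])
c=ray('s7',250+230/6-.4,150+478/6-.4,0);print('front bottom',c, c-[.374/.796*.0235,-.703/.796*.0235*-1*-1,0])
E
python3 - <<'E'
import sys;sys.path.insert(0,'.')
E
```

```text
0.005 1 [[197.0, 411.0], [164.0, 433.0]]
0.005 -1 [[268.0, 458.0], [235.0, 481.0]]
0.012 1 [[197.0, 400.0], [165.0, 422.0]]
0.012 -1 [[269.0, 446.0], [236.0, 469.0]]
0.02 1 [[198.0, 387.0], [165.0, 409.0]]
0.02 -1 [[270.0, 433.0], [237.0, 456.0]]
0.04 1 [[200.0, 353.0], [167.0, 375.0]]
0.04 -1 [[273.0, 399.0], [239.0, 422.0]]
front bottom [ 5.67964593e-01 -2.10083192e-01 -1.11022302e-16] [ 5.56923135e-01 -1.89328795e-01 -1.11022302e-16]
```

View pics/t7c.png

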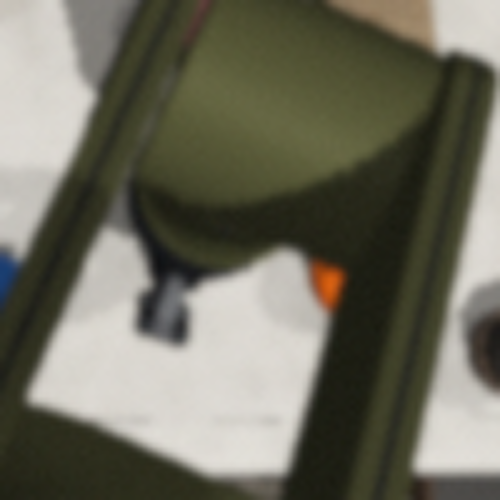

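Call:
drive_tool(
  motion=[
    [0.3,0,0,0.015,0,0,0],
    [0.3,0,0,0.03,0,0,0],
    [0.3,0,0,0.03,0,0,0],
    [0.3,0,0.02,0.025,0,0,0],
    [0.3,-0.001,0.045,0,0,0,0],
    [0.3,-0.001,0.045,0,0,0,0.01],
    [0.3,-0.001,0.045,0,0,0,0.01],
    [0.3,-0.001,0.045,0,0,0,0],
    [0.3,-0.001,0.03,0,0,0,0],
    [0.3,0,0,0,0,0,0],
  ],
)

```text
time: 10.8
tcp_pos: [0.5767, 0.0135, 0.1142]
orientation: [3.12, -0.002, 1.266]
ft_force: [-0.9, -0.1, 0.1]
opening: 0.0441
```

```bash
python3 l.py 8 200,130,330,310,4 150,160,290,270,5
```

```text
[0.5767 0.0135 0.1142] [ 3.120e+00 -2.000e-03  1.266e+00] [-0.9 -0.1  0.1] 0.04412713429549047
```

View pics/s8c.png

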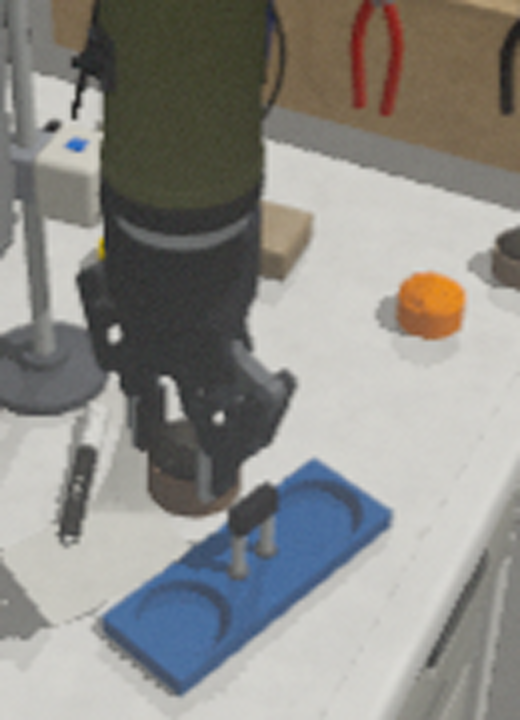

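View pics/t8c.png

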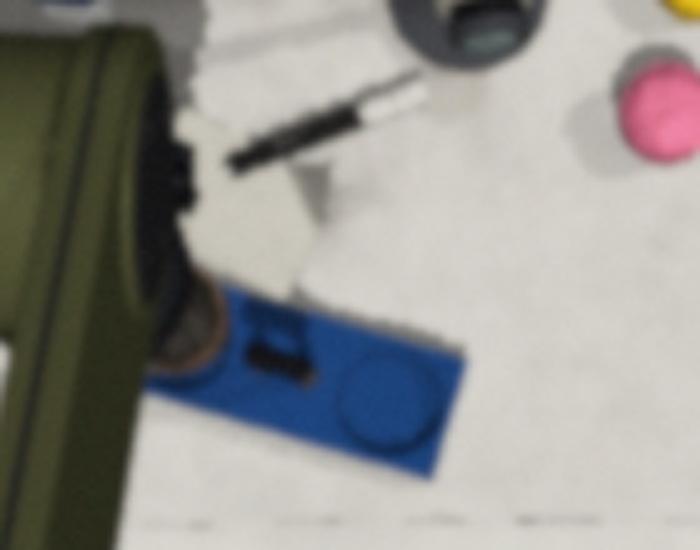

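```bash
cat >> h.py <<'E'
def circ(f,c,r,z,x0,y0,s):
    t=np.linspace(0,2*np.pi,73); q=np.array([(proj(f,[c[0]+r*np.cos(a),c[1]+r*np.sin(a),z])-[x0,y0]+.5)*s-.5 for a in t])
    return 'L%.0f R%.0f T%.0f B%.0f'%(q[:,0].min(),q[:,0].max(),q[:,1].min(),q[:,1].max())
E
python3 - <<'E'
from h import *
for c in((.5767,.0135),(.5767,.0085),(.575,.005),(.5767,.0035)):
    print(c,'scene bot',circ('s8',c,.0235,.113,200,130,4),'wood',circ('s8',c,.0245,.135,200,130,4),'| top bot',circ('t8',c,.0235,.113,150,160,5),'mid',circ('t8',c,.0255,.135,150,160,5))
E
python3 - <<'E'
import sys; sys.path.insert(0,'.')
from h import *
crop('t8',170,200,230,245,12,'t8d');crop('s8',225,210,285,270,10,'s8d')
E
```

```text
(0.5767, 0.0135) scene bot L138 R225 T459 B522 wood L135 R227 T428 B494 | top bot L107 R207 T266 B364 mid L95 R206 T255 B364
(0.5767, 0.0085) scene bot L142 R229 T453 B516 wood L139 R231 T423 B488 | top bot L118 R218 T266 B364 mid L106 R216 T255 B364
(0.575, 0.005) scene bot L148 R235 T450 B513 wood L145 R237 T420 B485 | top bot L125 R225 T269 B368 mid L113 R224 T258 B368
(0.5767, 0.0035) scene bot L147 R233 T447 B510 wood L144 R235 T417 B482 | top bot L129 R228 T266 B364 mid L116 R227 T255 B364
```

```bash
python3 - <<'E'
from h import *
crop('t8',170,200,230,245,12,'t8d');crop('s8',225,210,285,270,10,'s8d')
E
```

```text
(no output)
```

View pics/t8d.png

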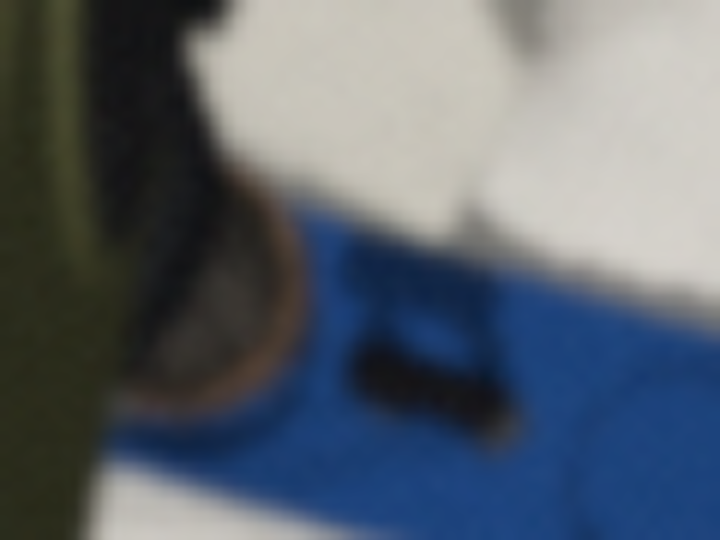

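View pics/s8d.png

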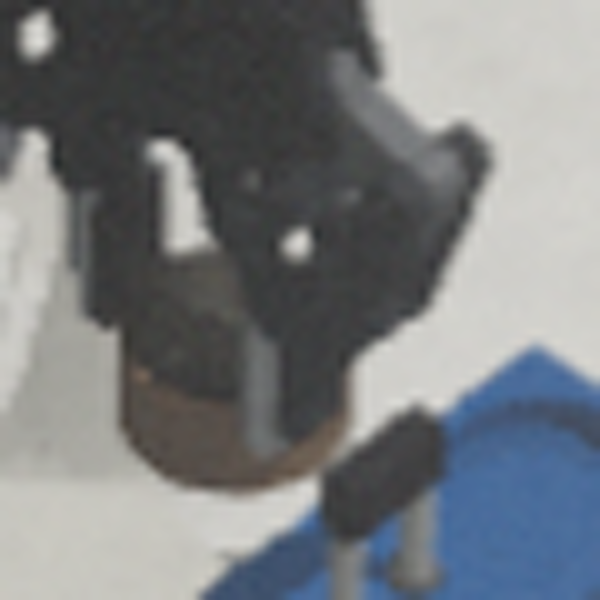

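Call:
drive_tool(
  motion=[
    [0.3,0.001,0.007,-0.01,0,0,0],
    [0.3,0.001,0.007,-0.02,0,0,0],
    [0.3,0,0,-0.02,0,0,0],
    [0.3,0,0,-0.02,0,0,0],
    [0.3,0,0,-0.01,0,0,0],
    [0.3,0,0,0,0,0,0],
    [0.3,0,0,0,0,0,0],
    [0.3,0,0,0,0,0,0],
    [0.3,0,0,0,0,0,0],
    [0.3,0,0,0,0,0,0],
  ],
)

```text
time: 12.15
tcp_pos: [0.5817, 0.0203, 0.0321]
orientation: [3.115, -0.002, 1.254]
ft_force: [0.3, 0.6, -1.1]
opening: 0.0444
```

```bash
python3 l.py 9 215,215,295,295,9 165,195,245,260,9
```

```text
[0.5817 0.0203 0.0321] [ 3.115e+00 -2.000e-03  1.254e+00] [ 0.3  0.6 -1.1] 0.04440215482264216
```

View pics/s9c.png

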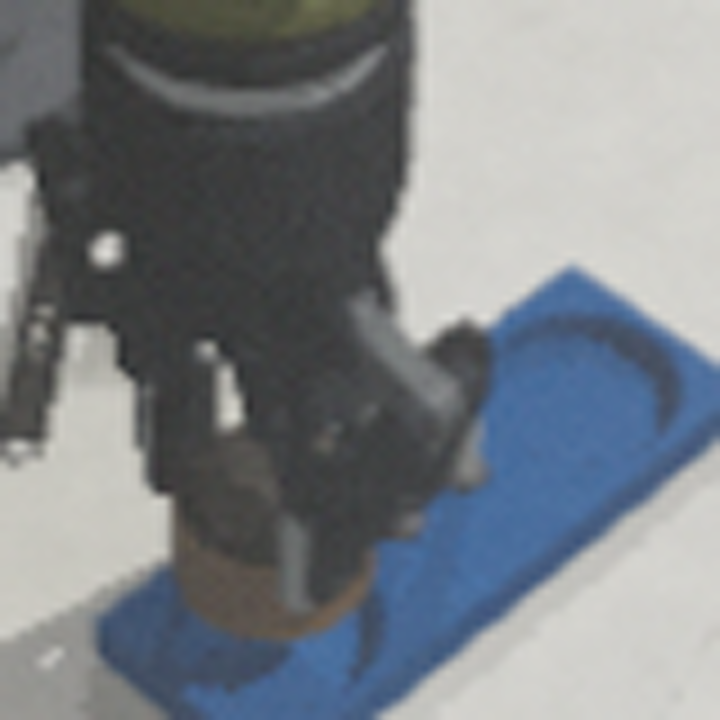

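View pics/t9c.png

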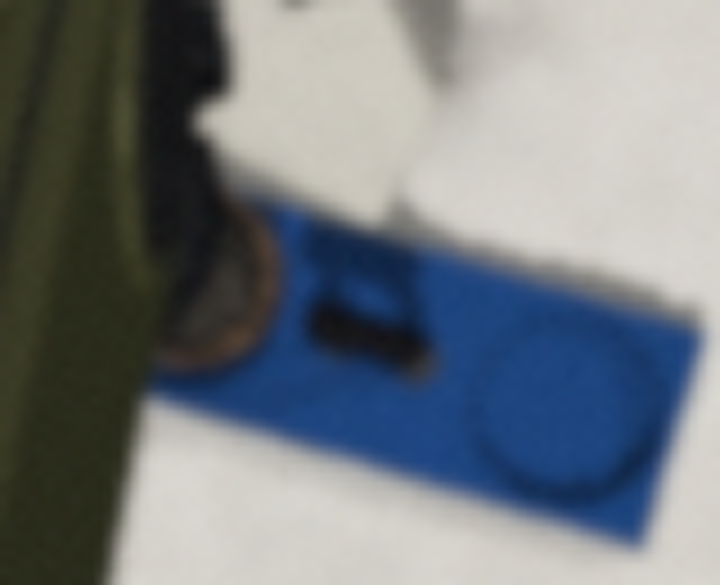

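```bash
python3 - <<'E'
from h import *
for c in((.578,.0115),(.578,.0085),(.575,.0115)):
    print(c,'scene bot',circ('s9',c,.0245,.0306,215,215,9),'wood',circ('s9',c,.0255,.05,215,215,9),'| top bot',circ('t9',c,.0245,.0306,165,195,9),'mid',circ('t9',c,.0255,.05,165,195,9))
for c in((.5757,.018),(.578,.0165),(.5735,.0195)):
  print('pocket',c,circ('s9',c,.0275,.014,215,215,9),circ('t9',c,.0275,.014,165,195,9))
c=(.542,-.092)
print('pocketR',c,circ('s9',c,.0275,.014,215,215,9),circ('t9',c,.0275,.014,165,195,9))
E
```

```text
(0.578, 0.0115) scene bot L180 R373 T485 B635 wood L174 R377 T431 B586 | top bot L113 R284 T196 B366 mid L98 R280 T184 B364
(0.578, 0.0085) scene bot L186 R379 T477 B626 wood L180 R383 T423 B578 | top bot L124 R295 T196 B366 mid L109 R291 T184 B364
(0.575, 0.0115) scene bot L191 R384 T489 B639 wood L185 R388 T435 B591 | top bot L113 R284 T207 B377 mid L98 R280 T194 B375
pocket (0.5757, 0.018) L166 R381 T539 B709 L89 R279 T201 B390
pocket (0.578, 0.0165) L161 R376 T532 B702 L95 R284 T194 B382
pocket (0.5735, 0.0195) L170 R386 T546 B717 L84 R273 T209 B397
pocketR (0.542, -0.092) L474 R676 T313 B462 L466 R655 T314 B504
```

Call:
drive_tool(
  motion=[
    [0.3,0,0.003,-0.004,0.004,0.013,0],
    [0.3,0,0.003,-0.004,0.004,0.013,0],
    [0.3,0,0,0,0,0,0],
    [0.3,0,0,0,0,0,0],
    [0.3,0,0,0,0,0,0],
    [0.3,0,0,0,0,0,0],
    [0.3,0,0,0,0,0,0],
    [0.3,0,0,0,0,0,0],
    [0.3,0,0,0,0,0,0],
    [0.3,0,0,0,0,0,0],
  ],
)

```text
time: 13.5
tcp_pos: [0.5816, 0.0269, 0.0234]
orientation: [-3.139, -0.001, 1.255]
ft_force: [0.0, 0.2, -1.4]
opening: 0.0445
```

```bash
python3 l.py 10 215,215,295,295,9 165,195,245,260,9
```

```text
[0.5816 0.0269 0.0234] [-3.139e+00 -1.000e-03  1.255e+00] [ 0.   0.2 -1.4] 0.04448095448114717
```

View pics/s10c.png

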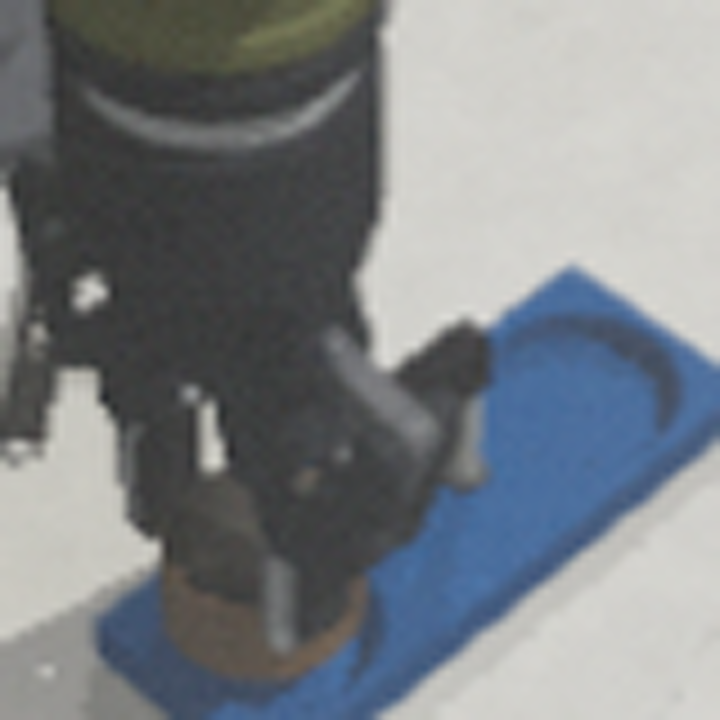

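View pics/t10c.png

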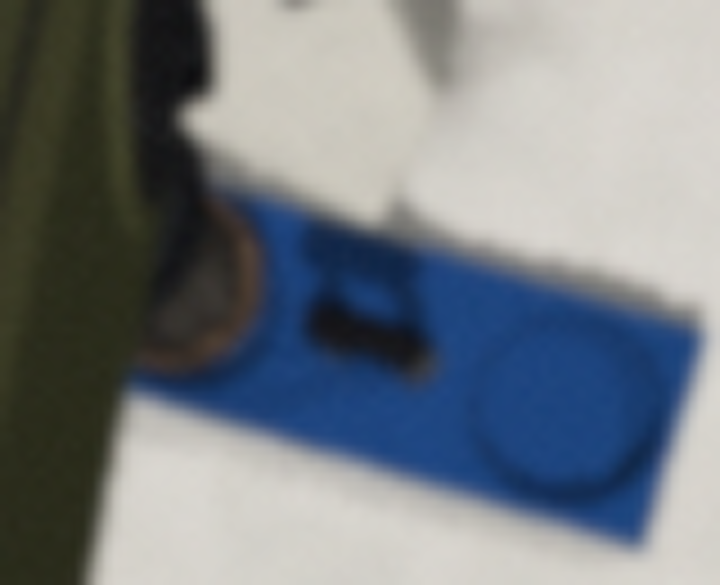

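```bash
python3 - <<'E'
from h import *
for c in((.5765,.0177),(.5785,.0177),(.5765,.0157)):
    print(c,'scene bot',circ('s10',c,.0245,.0219,215,215,9),'| top bot',circ('t10',c,.0245,.0219,165,195,9),'mid',circ('t10',c,.0255,.04,165,195,9))
    print('pocket',c,circ('s10',c,.0275,.014,215,215,9),circ('t10',c,.0275,.014,165,195,9))
E
```

```text
(0.5765, 0.0177) scene bot L174 R367 T526 B677 | top bot L96 R266 T205 B374 mid L82 R262 T194 B373
pocket (0.5765, 0.0177) L164 R379 T537 B707 L90 R280 T199 B387
(0.5785, 0.0177) scene bot L168 R360 T523 B674 | top bot L96 R266 T199 B367 mid L82 R262 T187 B365
pocket (0.5785, 0.0177) L157 R372 T534 B704 L91 R280 T192 B380
(0.5765, 0.0157) scene bot L178 R371 T521 B671 | top bot L103 R273 T205 B374 mid L89 R269 T194 B373
pocket (0.5765, 0.0157) L168 R382 T532 B702 L97 R287 T199 B387
```

Call:
drive_tool(
  motion=[
    [0.3,-0.0015,-0.002,-0.003,0,0,0],
    [0.3,0,0,0,0,0,0],
    [0.3,0,0,-0.004,0,0,0],
    [0.3,0,0,-0.004,0,0,0],
    [0.3,0,0,-0.004,0,0,0],
    [0.3,0,0,-0.002,0,0,0],
    [0.3,0,0,0,0,0,0],
    [0.3,0,0,0,0,0,0],
    [0.3,0,0,0,0,0,0],
    [0.3,0,0,0,0,0,0],
  ],
)

```text
time: 14.85
tcp_pos: [0.5798, 0.0248, 0.0058]
orientation: [-3.138, -0.001, 1.255]
ft_force: [-0.8, 0.2, 0.8]
opening: 0.0441
```

```bash
python3 l.py 11 215,215,295,295,9 165,195,245,260,9
```

```text
[0.5798 0.0248 0.0058] [-3.138e+00 -1.000e-03  1.255e+00] [-0.8  0.2  0.8] 0.04413682188568282
```

View pics/s11c.png

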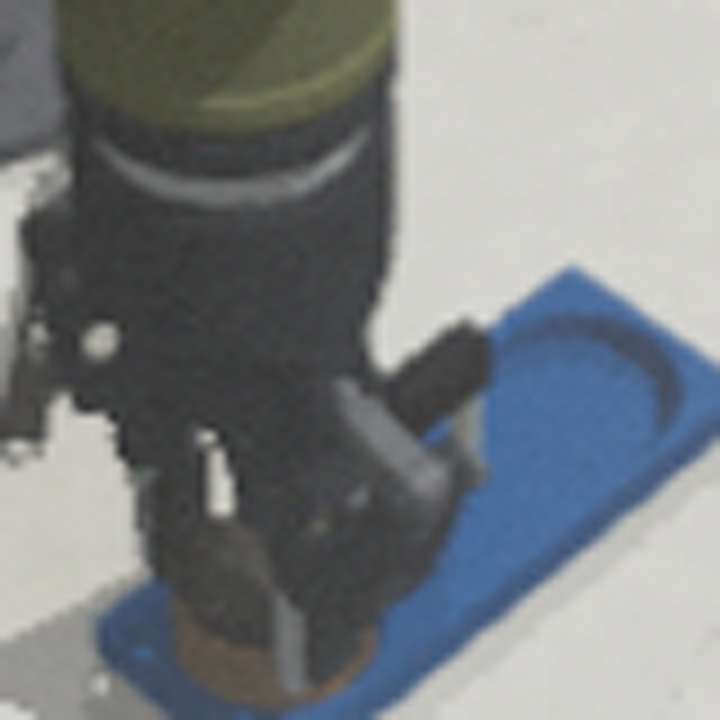

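View pics/t11c.png

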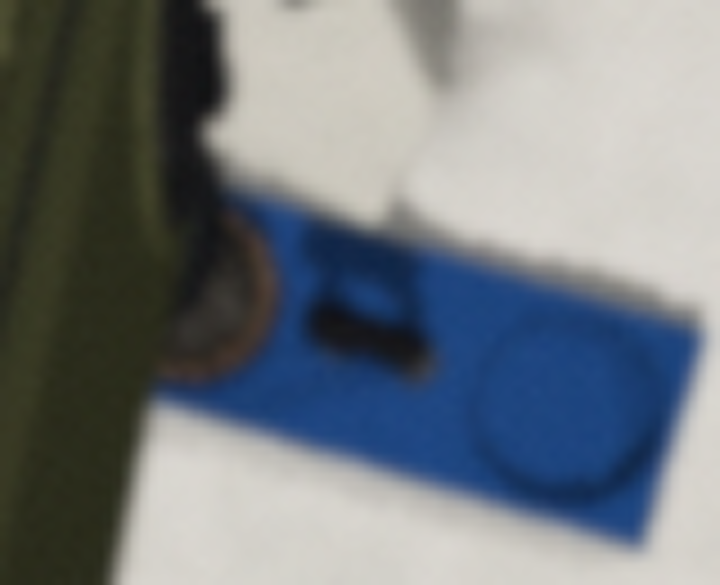

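Call:
drive_tool(
  motion=[
    [0.3,0,0,-0.001,0,0,0],
    [0.85,0,0,0,0,0,0],
    [0.85,0,0,0,0,0,0],
    [0.85,0,0,0,0,0,0],
    [0.85,0,0,0,0,0,0],
    [0.85,0,0,0,0,0,0],
    [0.85,0,0,0.02,0,0,0],
    [0.85,0,0,0.035,0,0,0],
    [0.85,0,0,0.035,0,0,0],
    [0.85,0,-0.03,0.02,0,0,0],
  ],
)

```text
time: 16.2
tcp_pos: [0.5774, -0.0039, 0.1154]
orientation: [-3.132, 0.0, 1.257]
ft_force: [1.5, -0.5, -0.2]
opening: 0.0727
```

Call:
drive_tool(
  motion=[
    [0.85,-0.0073,-0.0425,0,0,0,0],
    [0.85,-0.0073,-0.0425,0,0,0,0],
    [0.85,-0.0073,-0.0425,0,0,0,0],
    [0.85,-0.0073,-0.0425,0,0,0,0],
    [0.85,-0.0073,-0.0425,0,0,0,0],
    [0.85,-0.0073,-0.0425,0,0,0,0],
    [0.85,-0.0073,-0.0425,0,0,0,0],
    [0.85,-0.0073,-0.0425,-0.015,0,0,0],
    [0.85,-0.0073,-0.0425,-0.015,0,0,0],
    [0.85,0,0,0,0,0,0],
  ],
)

```text
time: 17.45
tcp_pos: [0.5112, -0.4004, 0.0878]
orientation: [3.141, -0.0, 1.258]
ft_force: [0.5, -0.6, -0.3]
opening: 0.0725
```

```bash
python3 l.py 12 220,130,380,310,4 150,160,290,270,5
```

```text
[ 0.5112 -0.4004  0.0878] [ 3.141 -0.     1.258] [ 0.5 -0.6 -0.3] 0.07254046442612859
```

View pics/s12c.png

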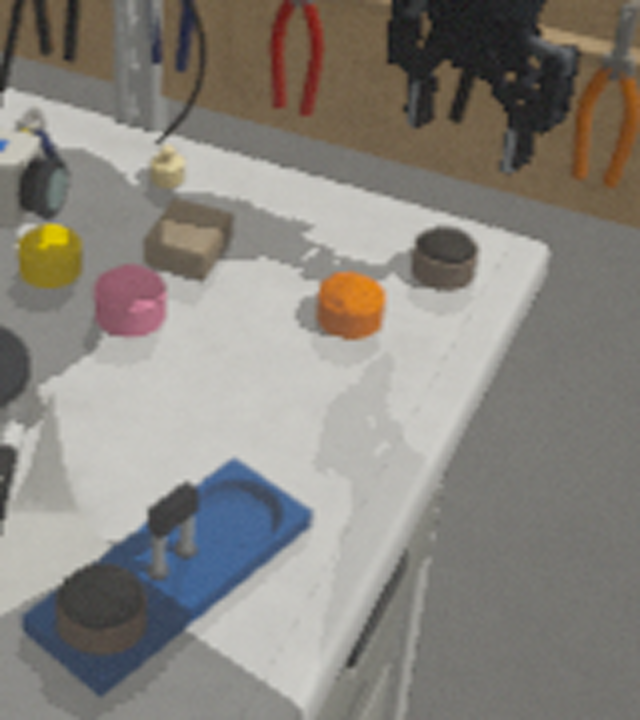

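View pics/t12c.png

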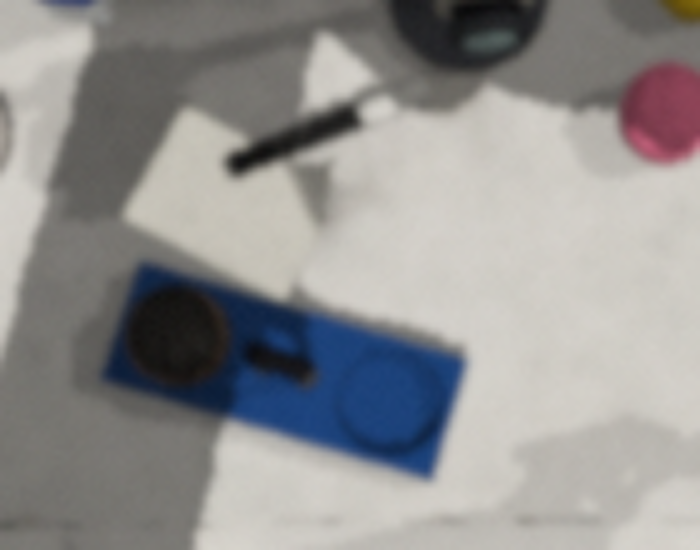

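```bash
python3 - <<'E'
from h import *
S=lambda x,y:(220+x/4-.4,130+y/4-.4)
for z in(.09,.1,.11,.12): print(z,ray('s12',*S(464,147),z))
print(ray('s12',*S(446,243),.034), ray('s12',*S(101,590),.04))
for c in ((.512,-.39),(.5105,-.3955)): print(circ('s12',c,.0235,.0,220,130,4),circ('s12',c,.0235,.02,220,130,4))
for c in ((.577,.0177),(.575,.0177)):print(circ('s12',c,.0255,.014,220,130,4),circ('s12',c,.0255,.03,220,130,4),circ('t12',c,.0255,.03,150,160,5))
E
```

```text
0.09 [ 0.51859947 -0.42952369  0.09      ]
0.1 [ 0.51489666 -0.41466672  0.1       ]
0.11 [ 0.51119386 -0.39980975  0.11      ]
0.12 [ 0.50749105 -0.38495278  0.12      ]
[ 0.51063177 -0.38641584  0.034     ] [0.574246  0.0203393 0.04     ]
L408 R472 T257 B296 L411 R476 T236 B275
L413 R477 T253 B293 L416 R480 T232 B271
L55 R144 T581 B651 L54 R144 T562 B632 L124 R223 T284 B382
L58 R147 T582 B652 L57 R147 T564 B634 L124 R223 T288 B386
```

```bash
python3 - <<'E'
from h import *
crop('s0' if 0 else 'scene0',310,170,350,215,14,'a');crop('top0',325,230,365,265,14,'b')
for c in ((.512,-.39),(.5105,-.3955)):
  for z,r in((0,.0215),(.02,.024)):print(c,z,circ('scene0',c,r,z,310,170,14),circ('top0',c,r,z,325,230,14))
E
```

```text
(0.512, -0.39) 0 L180 R385 T346 B472 L89 R313 T184 B412
(0.512, -0.39) 0.02 L178 R409 T265 B404 L102 R357 T164 B423
(0.5105, -0.3955) 0 L196 R400 T334 B459 L118 R342 T192 B420
(0.5105, -0.3955) 0.02 L194 R425 T253 B392 L131 R386 T172 B431
```

View pics/a.png

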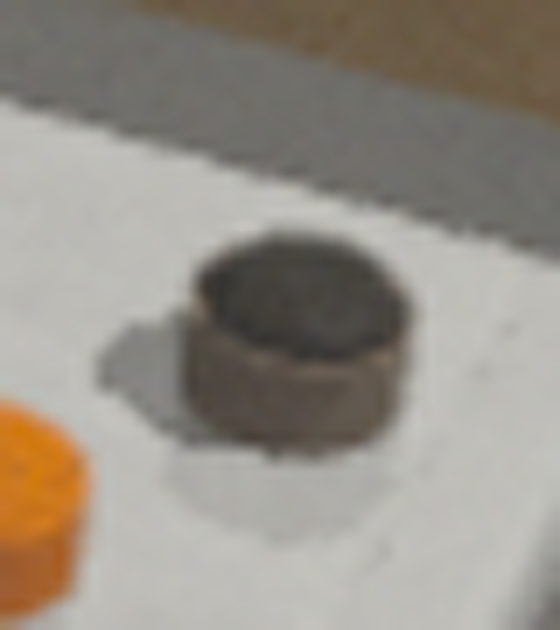

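View pics/b.png

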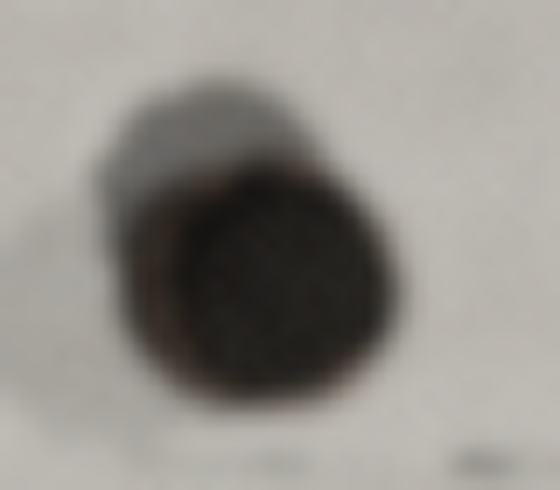

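Call:
drive_tool(
  motion=[
    [0.85,0,0.002,-0.02,0,0,0],
    [0.85,0,0.002,-0.02,0,0,0],
    [0.85,0,0,-0.02,0,0,0],
    [0.85,0,0,-0.012,0,0,0],
    [0.85,0,0,-0.006,0,0,0],
    [0.85,0,0,0,0,0,0],
    [0.85,0,0,0,0,0,0],
    [0.85,0,0,0,0,0,0],
    [0.85,0,0,0,0,0,0],
    [0.85,0,0,0,0,0,0],
  ],
)

```text
time: 18.8
tcp_pos: [0.5167, -0.3875, 0.0149]
orientation: [3.133, -0.001, 1.267]
ft_force: [0.9, 0.4, -0.3]
opening: 0.0725
```

```bash
python3 l.py 13 290,130,370,220,7 150,160,290,270,5
```

```text
[ 0.5167 -0.3875  0.0149] [ 3.133e+00 -1.000e-03  1.267e+00] [ 0.9  0.4 -0.3] 0.0724865521009127
```

View pics/s13c.png

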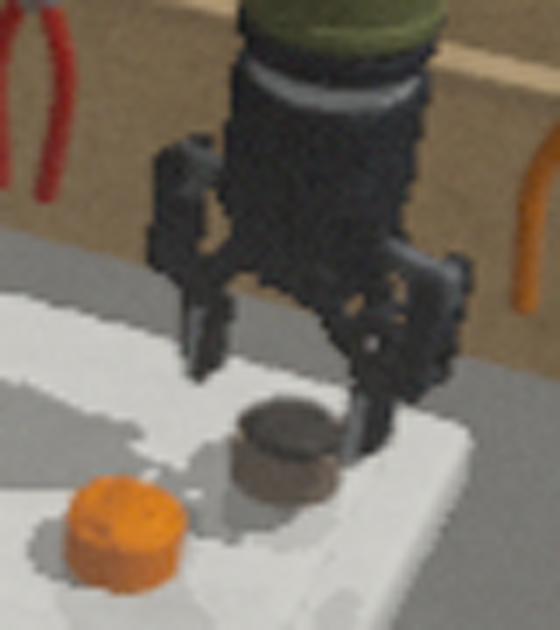

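```bash
python3 - <<'E'
from h import *
S=lambda x,y:(290+x/7-.43,130+y/7-.43)
for z in(.025,.03,.035,.04): print(z,ray('s13',*S(277,419),z)[:2],ray('s13',*S(200,378),z)[:2],ray('s13',*S(355,460),z)[:2])
print(ray('s13',*S(288,428),.034)[:2],ray('s13',*S(288,428),.030)[:2])
for c in ((.512,-.3875),(.512,-.392),(.512,-.3965)): print(c,[circ('s13',c,r,z,290,130,7) for r,z in ((.0215,0),(.0215,.02),(.0215,.034))])
E
```

```text
0.025 [ 0.52021712 -0.39980586] [ 0.55933861 -0.41229413] [ 0.48220673 -0.38798228]
0.03 [ 0.51852135 -0.39325285] [ 0.55737163 -0.40565455] [ 0.48077447 -0.38151123]
0.035 [ 0.51682559 -0.38669984] [ 0.55540466 -0.39901497] [ 0.47934221 -0.37504019]
0.04 [ 0.51512982 -0.38014684] [ 0.55343769 -0.39237538] [ 0.47790994 -0.36856915]
[ 0.51105395 -0.38422578] [ 0.51237624 -0.38944693]
(0.512, -0.3875) ['L228 R331 T456 B519', 'L233 R336 T419 B481', 'L236 R341 T392 B455']
(0.512, -0.392) ['L232 R334 T450 B513', 'L237 R340 T413 B476', 'L240 R344 T387 B449']
(0.512, -0.3965) ['L235 R337 T444 B507', 'L240 R343 T407 B470', 'L244 R348 T381 B443']
```

Call:
drive_tool(
  motion=[
    [0.85,-0.003,-0.005,0,0,0,0],
    [0.85,-0.0025,-0.005,0,0,0,0],
    [0.85,0,0,-0.006,0,0,0],
    [0.85,0,0,-0.006,0,0,0],
    [0.85,0,0,0,0,0,0],
    [0.3,0,0,0,0,0,0],
    [0.3,0,0,0,0,0,0],
    [0.3,0,0,0,0,0,0],
    [0.3,0,0,0,0,0,0],
    [0.3,0,0,0,0,0,0],
  ],
)

```text
time: 20.15
tcp_pos: [0.5107, -0.3981, 0.002]
orientation: [3.134, -0.001, 1.267]
ft_force: [-0.2, -0.6, -1.6]
opening: 0.0408
```

```bash
python3 l.py 14 290,130,370,220,7 150,160,290,270,5
```

```text
[ 0.5107 -0.3981  0.002 ] [ 3.134e+00 -1.000e-03  1.267e+00] [-0.2 -0.6 -1.6] 0.04082283836170267
```

View pics/s14c.png

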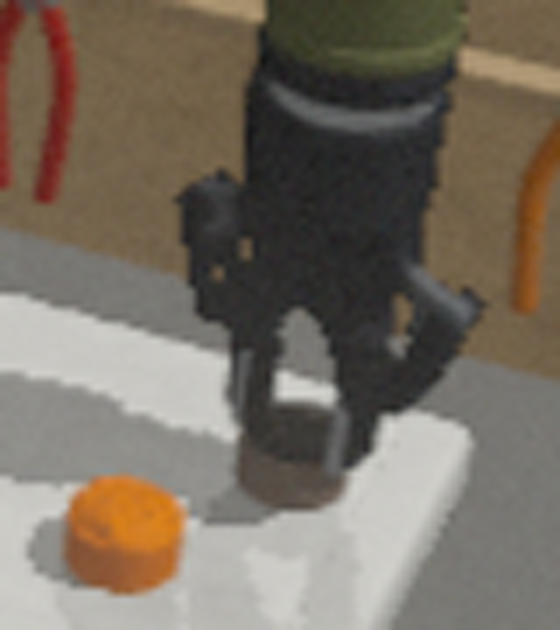

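Call:
drive_tool(
  motion=[
    [0.3,0,0,0.015,0,0,0],
    [0.3,0,0,0.03,0,0,0],
    [0.3,0.002,0.02,0.03,0,0,0],
    [0.3,0.005,0.045,0.01,0,0,0],
    [0.3,0.005,0.045,0,0,0,0],
    [0.3,0.005,0.045,0,0,0,0],
    [0.3,0.005,0.045,0,0,0,0],
    [0.3,0.005,0.045,0,0,0,0],
    [0.3,0.003,0.04,0,0,0,0],
    [0.3,0,0,0,0,0,0],
  ],
)

```text
time: 21.5
tcp_pos: [0.5444, -0.1078, 0.1005]
orientation: [3.119, 0.001, 1.263]
ft_force: [-1.0, -1.2, -1.3]
opening: 0.041
```

Call:
drive_tool(
  motion=[
    [0.3,-0.002,0.008,-0.01,0.004,0.011,0],
    [0.3,-0.002,0.008,-0.02,0.003,0.01,0],
    [0.3,0,0,-0.02,0,0,0],
    [0.3,0,0,-0.01,0,0,0],
    [0.3,0,0,0,0,0,0],
    [0.3,0,0,0,0,0,0],
    [0.3,0,0,0,0,0,0],
    [0.3,0,0,0,0,0,0],
    [0.3,0,0,0,0,0,0],
    [0.3,0,0,0,0,0,0],
  ],
)

```text
time: 22.75
tcp_pos: [0.5409, -0.0942, 0.038]
orientation: [3.14, 0.001, 1.259]
ft_force: [0.2, -0.7, -1.1]
opening: 0.041
```

```bash
python3 l.py 15 240,195,320,275,9 165,195,255,260,8
```

```text
[ 0.5409 -0.0942  0.038 ] [3.140e+00 1.000e-03 1.259e+00] [ 0.2 -0.7 -1.1] 0.04099756906434622
```

View pics/s15c.png

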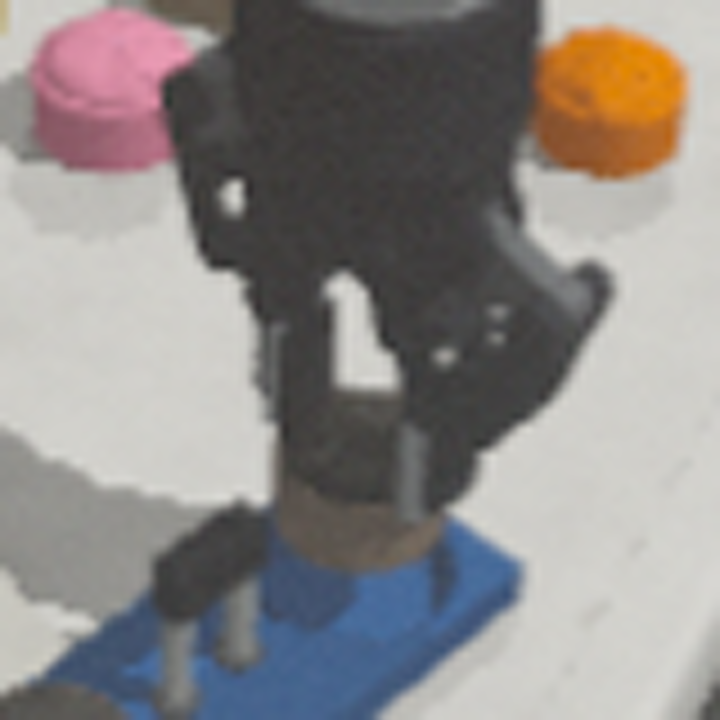

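View pics/t15c.png

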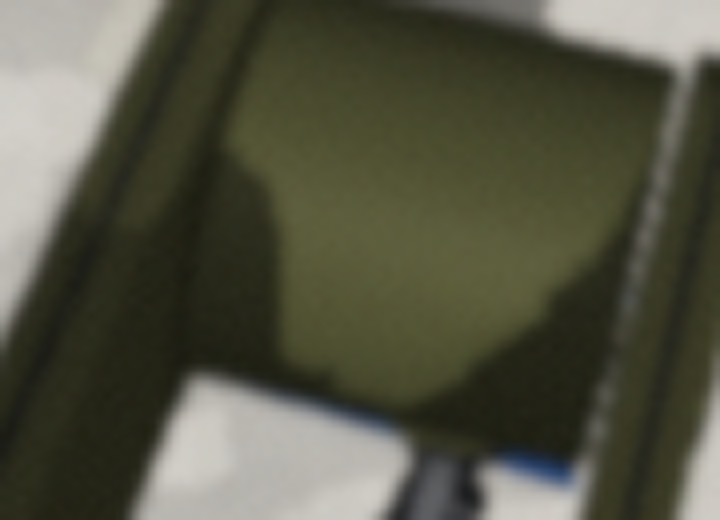

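```bash
python3 - <<'E'
from h import *
for c in ((.5409,-.0942),(.5409,-.0912),(.5439,-.0942)): print(c,[circ('s15',c,r,z,240,195,9) for r,z in ((.0215,.036),(.024,.036),(.0275,.014))])
E
```

```text
(0.5409, -0.0942) ['L280 R440 T449 B564', 'L271 R449 T442 B571', 'L256 R458 T490 B638']
(0.5409, -0.0912) ['L276 R435 T456 B572', 'L266 R445 T449 B579', 'L252 R453 T497 B646']
(0.5439, -0.0942) ['L270 R430 T445 B560', 'L261 R439 T439 B567', 'L247 R448 T486 B634']
```

Call:
drive_tool(
  motion=[
    [0.3,0,-0.001,-0.008,0,0,0],
    [0.3,0,0,-0.006,0,0,0],
    [0.3,0,0,0,0,0,0],
    [0.3,0,0,-0.005,0,0,0],
    [0.3,0,0,-0.005,0,0,0],
    [0.3,0,0,-0.004,0,0,0],
    [0.3,0,0,0,0,0,0],
    [0.3,0,0,0,0,0,0],
    [0.3,0,0,0,0,0,0],
    [0.3,0,0,0,0,0,0],
  ],
)

```text
time: 24.1
tcp_pos: [0.5407, -0.0952, 0.0076]
orientation: [3.141, 0.001, 1.259]
ft_force: [0.6, -0.0, -0.3]
opening: 0.0406
```

```bash
python3 l.py 16 240,195,320,275,9
```

```text
[ 0.5407 -0.0952  0.0076] [3.141e+00 1.000e-03 1.259e+00] [ 0.6 -0.  -0.3] 0.040640488269308016
```

View pics/s16c.png

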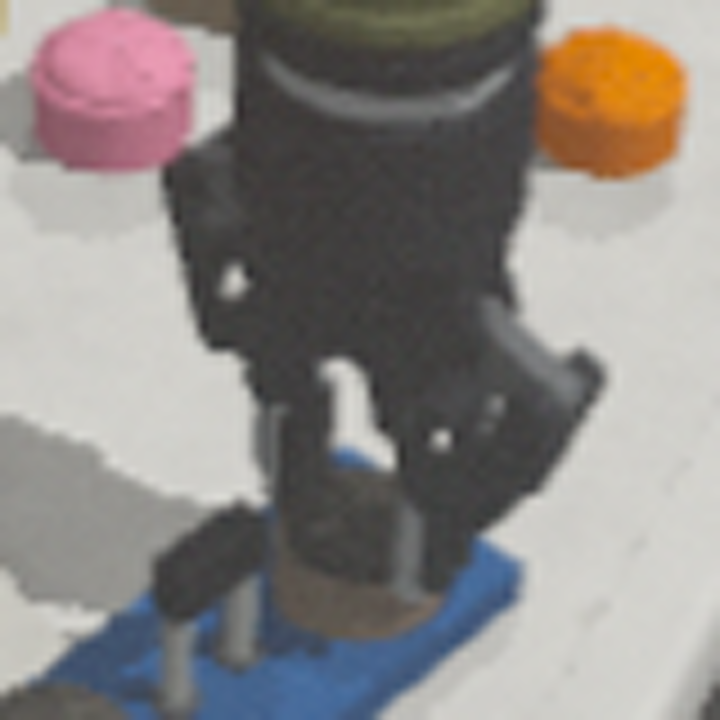

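Call:
drive_tool(
  motion=[
    [0.3,0,0,-0.001,0,0,0],
    [0.85,0,0,0,0,0,0],
    [0.85,0,0,0,0,0,0],
    [0.85,0,0,0,0,0,0],
    [0.85,0,0,0,0,0,0],
    [0.85,0,0,0.02,0,0,0],
    [0.85,0,0,0.03,0,0,0],
    [0.85,0,0,0.03,0,0,0],
    [0.85,0.01,0.03,0.03,0,0,0],
    [0.85,0.005,0.02,0.02,0,0,0],
  ],
)

```text
time: 25.45
tcp_pos: [0.5537, -0.045, 0.1385]
orientation: [-3.137, 0.001, 1.256]
ft_force: [-0.1, -0.8, -0.8]
opening: 0.0726
```

```bash
python3 l.py 17 200,170,310,310,5 165,195,255,260,8
```

```text
[ 0.5537 -0.045   0.1385] [-3.137e+00  1.000e-03  1.256e+00] [-0.1 -0.8 -0.8] 0.07258037554416101
```

View pics/s17c.png

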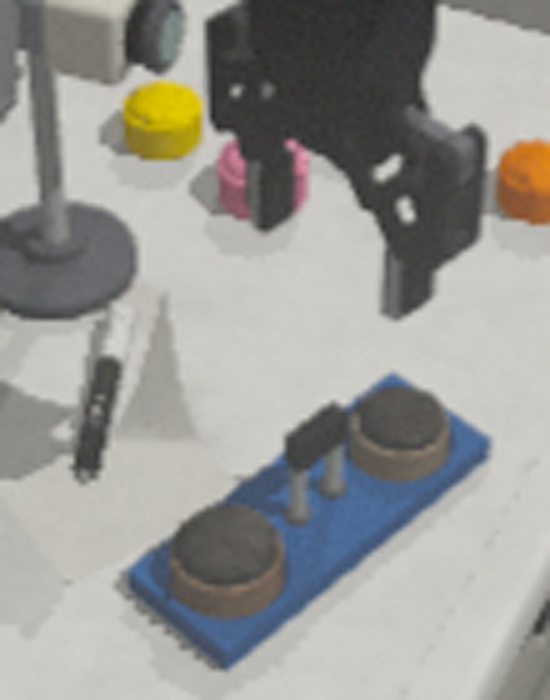

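View pics/t17c.png

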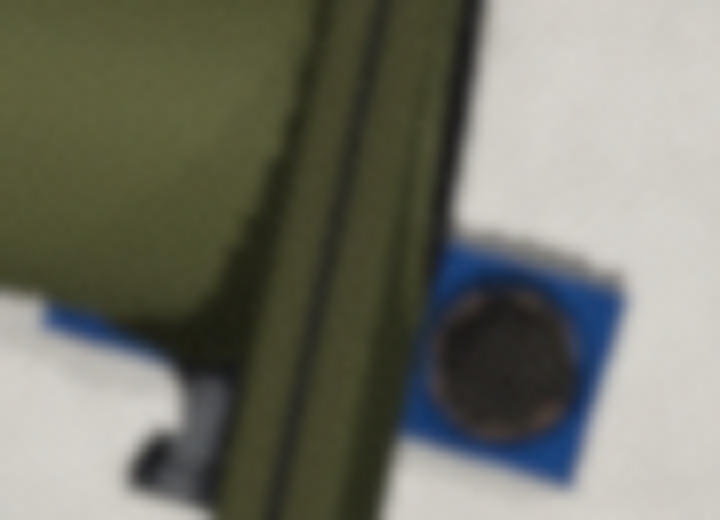

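Call:
drive_tool(
  motion=[
    [0.85,0.0025,0.003,-0.015,0,0,0.005],
    [0.85,0.0025,0.003,-0.025,0,0,0.005],
    [0.85,0,0,-0.025,0,0,0],
    [0.85,0,0,-0.01,0,0,0],
    [0.85,0,0,0,0,0,0],
    [0.85,0,0,0,0,0,0],
    [0.85,0,0,0,0,0,0],
    [0.85,0,0,0,0,0,0],
    [0.85,0,0,0,0,0,0],
    [0.85,0,0,0,0,0,0],
  ],
)

```text
time: 26.8
tcp_pos: [0.5566, -0.041, 0.0566]
orientation: [-3.135, 0.003, 1.267]
ft_force: [-0.3, 0.1, -0.5]
opening: 0.0726
```

```bash
python3 l.py 18 210,190,310,290,7 165,195,255,260,8
```

```text
[ 0.5566 -0.041   0.0566] [-3.135e+00  3.000e-03  1.267e+00] [-0.3  0.1 -0.5] 0.07258952258309838
```

View pics/s18c.png

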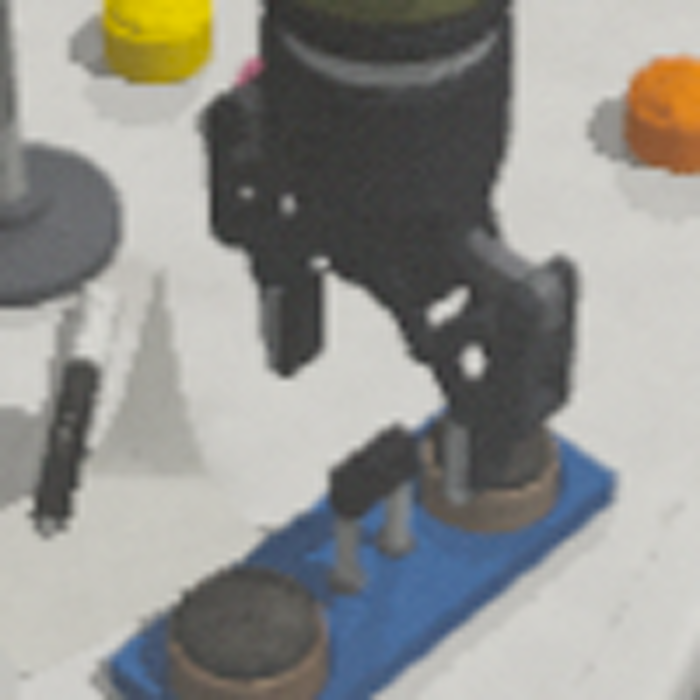

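View pics/t18c.png

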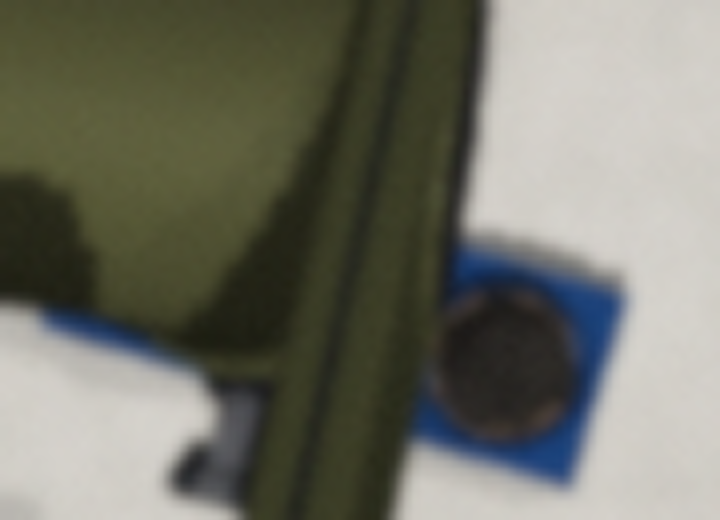

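```bash
python3 - <<'E'
from h import *
S=lambda x,y:(210+x/7-.43,190+y/7-.43)
print(ray('s18',*S(372,437),.0766),ray('s18',*S(374,453),.068),ray('s18',*S(372,494),.048))
c=np.array([.5588,-.0387]);a=-.305;x=np.array([np.cos(a),np.sin(a)]);y=np.array([-x[1],x[0]])
for z in(.068,.048):print(z,[((proj('s18',[*(c+x*.006*i+y*.017*j),z])-[210,190]+.5)*7-.5).round(0).tolist() for i,j in((1,1),(1,-1),(-1,-1),(-1,1))])
E
```

```text
[ 0.55810607 -0.03608477  0.0766    ] [ 0.55791037 -0.03741319  0.068     ] [ 0.55846352 -0.03764869  0.048     ]
0.068 [[324.0, 467.0], [396.0, 414.0], [422.0, 432.0], [350.0, 486.0]]
0.048 [[324.0, 509.0], [395.0, 456.0], [421.0, 474.0], [350.0, 528.0]]
```

Call:
drive_tool(
  motion=[
    [0.85,0.0015,0.002,-0.008,0,0,0],
    [0.85,0,0,-0.008,0,0,0],
    [0.85,0,0,-0.006,0,0,0],
    [0.85,0,0,0,0,0,0],
    [0.85,0,0,0,0,0,0],
    [0.4,0,0,0,0,0,0],
    [0.0,0,0,0,0,0,0],
    [0.0,0,0,0,0,0,0],
    [0.0,0,0,0,0,0,0],
    [0.0,0,0,0,0,0,0],
  ],
)

```text
time: 28.15
tcp_pos: [0.5582, -0.0388, 0.0326]
orientation: [-3.135, 0.003, 1.267]
ft_force: [-0.3, 0.5, 0.1]
opening: 0.0105
```

```bash
python3 l.py 19 210,190,310,290,7 165,195,255,260,8
```

```text
[ 0.5582 -0.0388  0.0326] [-3.135e+00  3.000e-03  1.267e+00] [-0.3  0.5  0.1] 0.01050833657118058
```

View pics/s19c.png

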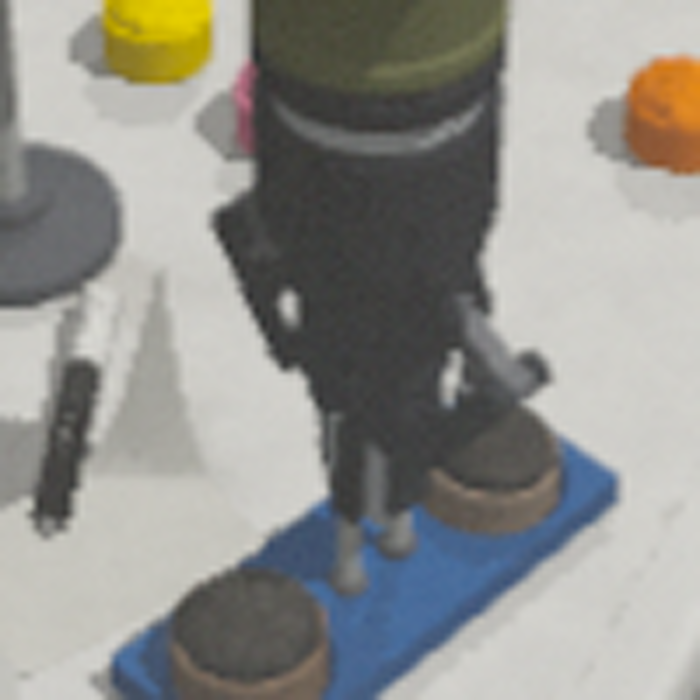

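Call:
drive_tool(
  motion=[
    [0.0,0,0,0.006,0,0,0],
    [0.0,0,0,0.012,0,0,0],
    [0.0,0,0,0.016,0,0,0],
    [0.0,0,0,0.018,0,0,0],
    [0.0,0,0,0.018,0,0,0],
    [0.0,0,0,0.018,0,0,0],
    [0.0,0,0,0.018,0,0,0],
    [0.0,0,0,0.016,0,0,0],
    [0.0,0,0,0.01,0,0,0],
    [0.0,0,0,0,0,0,0],
  ],
)

```text
time: 29.5
tcp_pos: [0.553, -0.0379, 0.1718]
orientation: [-3.129, 0.004, 1.268]
ft_force: [-0.3, -0.4, -3.9]
opening: 0.0106
```

```bash
python3 l.py 20 180,130,310,290,4 140,155,300,275,5
```

```text
[ 0.553  -0.0379  0.1718] [-3.129  0.004  1.268] [-0.3 -0.4 -3.9] 0.01061024566834377
```

View pics/s20c.png

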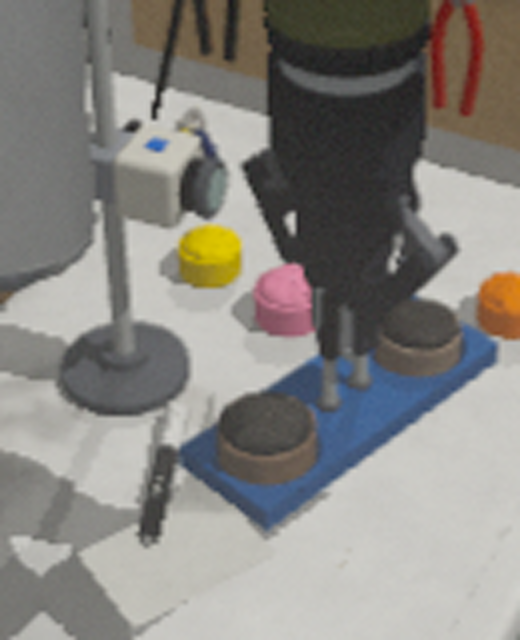

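View pics/t20c.png

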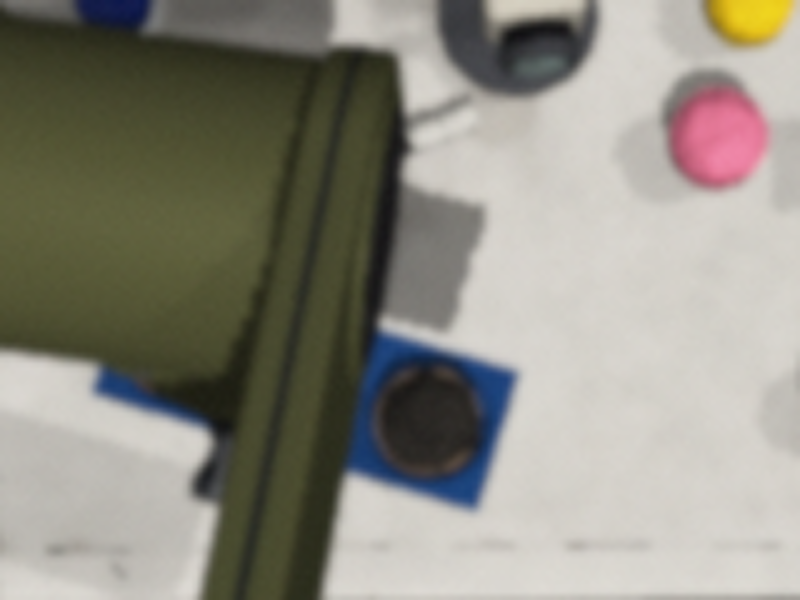

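```bash
python3 - <<'E'
from h import *
for z in(.3,.4,.5): print(z,ray('t20',140+340/5,155+48/5,z),ray('t20',140+390/5,155+60/5,z),proj('t20',[.553,-.038,z]))
print(get_obs()['qpos'])
E
```

```text
0.3 [ 0.66708493 -0.06406583  0.3       ] [ 0.66226358 -0.08342705  0.3       ] [193.32359174 223.36451438]
0.4 [ 0.63941775 -0.07242413  0.4       ] [ 0.63527729 -0.08905108  0.4       ] [185.98601165 216.28580322]
0.5 [ 0.61175058 -0.08078243  0.5       ] [ 0.60829101 -0.09467512  0.5       ] [175.83271119 206.49070997]
[-0.14338528  0.32354163  1.60320101 -0.00195342  1.23044609  0.16047535]
```

View pics/s20.png

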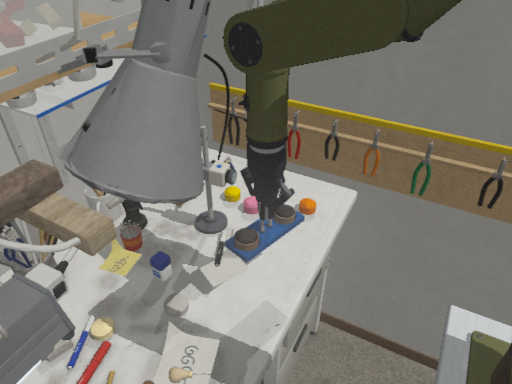

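View pics/t20.png

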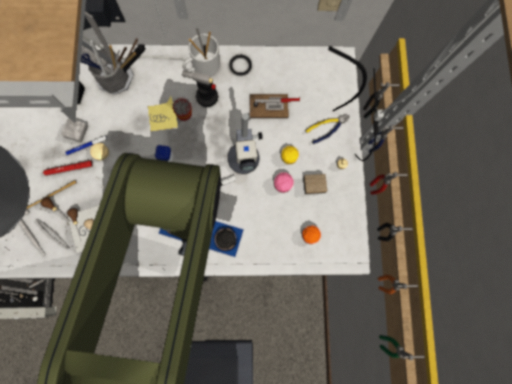

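Call:
drive_tool(
  motion=[
    [0.0,-0.0005,-0.008,0.001,0,-0.0015,0.03],
    [0.0,-0.001,-0.0125,0.001,0,-0.0015,0.042],
    [0.0,-0.001,-0.0125,0.001,0,-0.0015,0.042],
    [0.0,-0.001,-0.0125,0.001,0,-0.0015,0.042],
    [0.0,-0.001,-0.0125,0.001,0,-0.0015,0.042],
    [0.0,-0.001,-0.0125,0.001,0,-0.0015,0.042],
    [0.0,-0.001,-0.0125,0.001,0,-0.0015,0.042],
    [0.0,-0.001,-0.0125,0.001,0,-0.0015,0.042],
    [0.0,-0.0005,-0.0125,0.001,0,0,0.04],
    [0.0,0,-0.005,0,0,0,0.018],
  ],
)

```text
time: 30.85
tcp_pos: [0.5362, -0.1516, 0.1688]
orientation: [-3.117, -0.002, 1.663]
ft_force: [-1.5, -0.5, -3.8]
opening: 0.0104
```

Call:
drive_tool(
  motion=[
    [0.0,0,0,0,0,0,0],
    [0.0,0,0,0,0,0,0],
    [0.0,0,0,0,0,0,0],
    [0.0,0,0,0,0,0,0],
    [0.0,0,0,0,0,0,0],
    [0.0,0,0,0,0,0,0],
    [0.0,0,0,0,0,0,0],
    [0.0,0,0,0,0,0,0],
    [0.0,0,0,0,0,0,0],
    [0.0,0,0,0,0,0,0],
  ],
)

```text
time: 32.1
tcp_pos: [0.5356, -0.15, 0.1678]
orientation: [-3.115, -0.004, 1.663]
ft_force: [0.6, -0.5, -3.4]
opening: 0.0106
```

```bash
python3 l.py 21 200,130,330,270,5 180,130,300,260,5
```

```text
[ 0.5356 -0.15    0.1678] [-3.115 -0.004  1.663] [ 0.6 -0.5 -3.4] 0.010615146789421211
```

View pics/s21c.png

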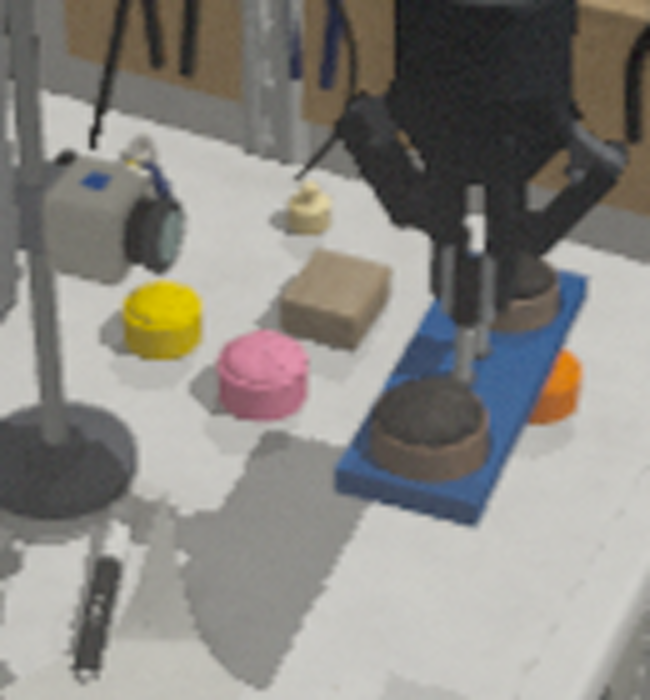

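View pics/t21c.png

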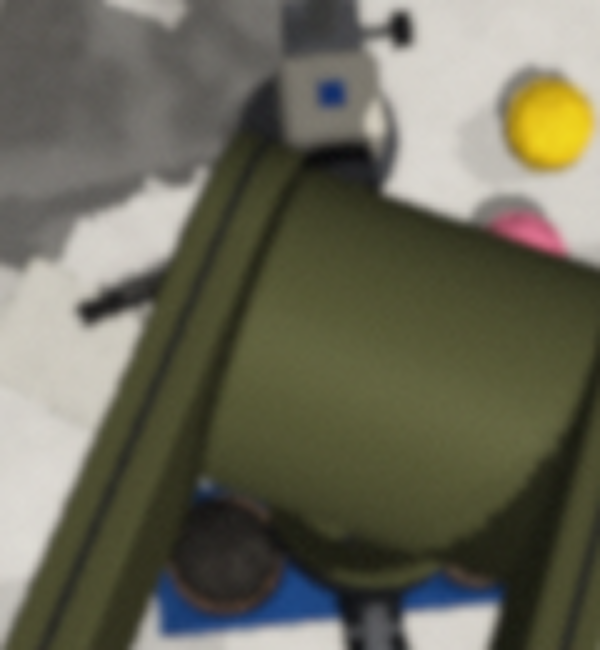

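Call:
drive_tool(
  motion=[
    [0.0,0.003,-0.001,0.004,0.001,-0.01,0],
    [0.0,0.003,-0.001,0.004,0.001,-0.01,0],
    [0.0,0.003,-0.001,0.004,0.0005,-0.008,0],
    [0.0,0.002,-0.001,0.003,0,0,0],
    [0.0,0,0,0,0,0,0],
    [0.0,0,0,0,0,0,0],
    [0.0,0,0,0,0,0,0],
    [0.0,0,0,0,0,0,0],
    [0.0,0,0,0,0,0,0],
    [0.0,0,0,0,0,0,0],
  ],
)

```text
time: 33.45
tcp_pos: [0.5472, -0.1542, 0.1838]
orientation: [3.139, -0.004, 1.663]
ft_force: [-0.3, 1.0, -3.2]
opening: 0.0107
```

```bash
python3 l.py 22 200,130,330,270,5 180,130,300,260,5;python3 - <<'E'
from h import *
c=np.array([.5455,-.154]);a=.09;x=np.array([np.cos(a),np.sin(a)]);y=np.array([-x[1],x[0]]);zu=.1747-.025
for z in(zu+.014,):print(z,[((proj('s22',[*(c+x*.033*i+y*.091*j),z])-[200,130]+.5)*5-.5).round(0).tolist() for i,j in((1,1),(1,-1),(-1,-1),(-1,1))])
E
```

```text
[ 0.5472 -0.1542  0.1838] [ 3.139 -0.004  1.663] [-0.3  1.  -3.2] 0.010717870607001297
0.1637 [[319.0, 428.0], [450.0, 211.0], [576.0, 240.0], [461.0, 467.0]]
```

View pics/s22c.png

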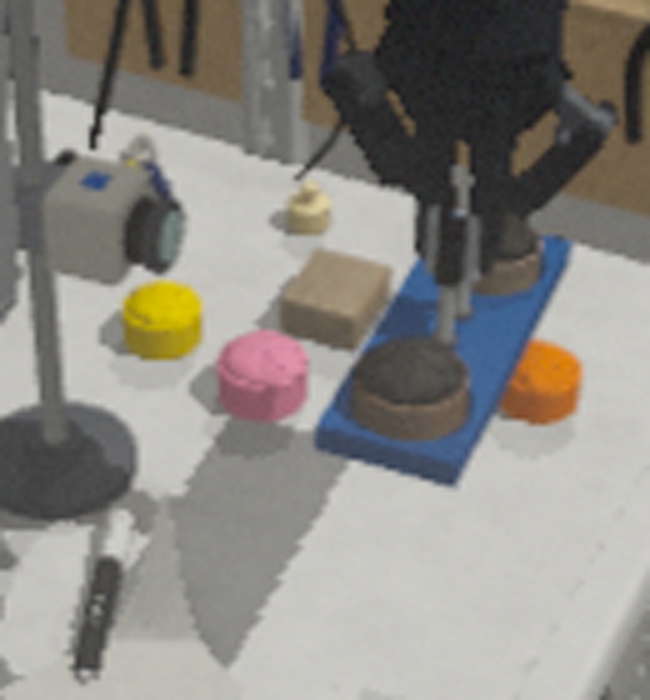

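View pics/t22c.png

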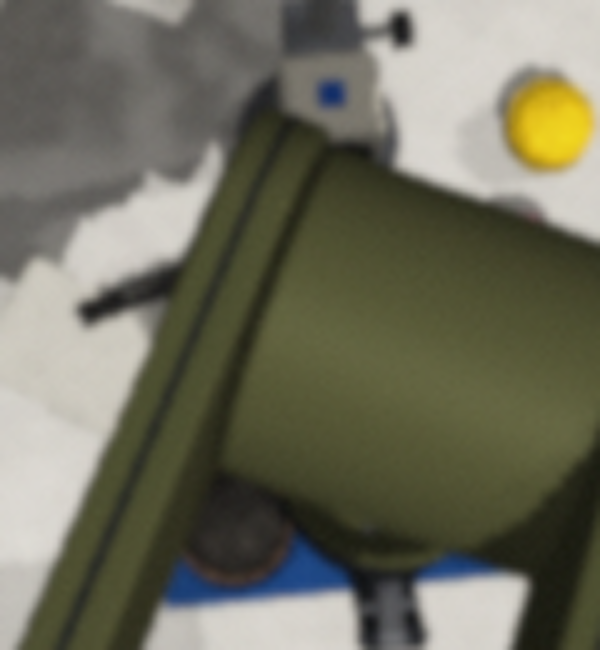

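Call:
drive_tool(
  motion=[
    [0.0,0,0,0,0,0,0],
    [0.0,0,0,0,0,0,0],
    [0.0,0,0,0,0,0,0],
    [0.0,0,0,0,0,0,0],
    [0.0,0,0,0,0,0,0],
    [0.0,0,0,0,0,0,0],
    [0.0,0,0,0,0,0,0],
    [0.0,0,0,0,0,0,0],
    [0.0,0,0,0,0,0,0],
    [0.0,0,0,0,0,0,0],
  ],
)

```text
time: 34.8
tcp_pos: [0.5472, -0.1543, 0.1838]
orientation: [3.139, -0.004, 1.663]
ft_force: [0.1, 0.5, -4.0]
opening: 0.0103
```

```bash
python3 l.py 23; python3 -c "
from h import *
o=get_obs();print(o['tcp_pos'],o['orientation'],o['dq'].round(4))
print(job.close_job())"
```

```text
[ 0.5472 -0.1543  0.1838] [ 3.139 -0.004  1.663] [ 0.1  0.5 -4. ] 0.01030852229910646
[ 0.54725045 -0.1542558   0.1838571 ] [ 3.13854553 -0.00362397  1.66295694] [ 0.0004 -0.0015  0.0008  0.0015  0.0014  0.0049]
the job is handed in; nothing more can be done
None
```

I put the large dop in the left pocket and the small dop in the right while the carrier stood on the desk. I then lifted the carrier by its black handle, turned it square to the lens, and handed the job in at about 35 s while still holding it there. The hand-in gave no verdict, so I don't know the official result.

**Last checks before hand-in:**
- **Position:** by the arm's reading the carrier middle is at about (0.547, -0.154, 0.176) m, against a target of (0.546, -0.154, 0.175) worked out from the images. The carrier's corners in the scene picture fell within about 2 px of where they should be.
- **Attitude:** the tool is level to within about 0.005 rad. The carrier is turned 0.09 rad, against 0.08 rad estimated for the lens axis.
- **Grip:** the arm was still, the wrist force of about 4 N matches the loaded carrier, and both dops look upright in their pockets.

**Disagreements:**
- The two cameras placed the same points up to about 6 mm apart, so I averaged them.
- The lens direction estimates ranged from 0.03 to 0.16 rad. At the far end of that range the carrier would be about 12 mm off sideways and turned 0.07 rad from square, still within the limits.
- The open fingertips stood about 20 mm higher above the tool point than the description implies, so I set the grasp heights from the images.
- The top camera was partly blocked by the arm, so late checks relied mostly on the scene camera.

In the final pictures the camera, stand, marker, wooden block and look-alikes had not visibly moved. I did not re-check the grey tin or the jar closely at the end. The last pair of pictures was saved but not viewed.

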